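# Cock, load and fire a bench impact tester on a notched plastic bar

## Robot

A 6-joint arm with a two-finger parallel gripper is mounted at the origin on a cart in front of the work surface, level with it; the furniture and walls round the work are solid. World frame = base frame: x ahead of the robot, y to its left, z up, the work surface at z = 0. Lengths are in m, angles in rad, forces in N, time in s.
With the tool pointing down it reaches from about 0.35 to 0.875 m from the base axis. Payload 4.2 kg.
Tool frame: the origin (TCP) lies between the finger pads; the fingertips stand 25 mm ahead of it and the grasp point (between the pads) lies 6 mm ahead of it (manip.tip_reach is the distance from the TCP to the fingertips, in m); z points along the fingers, y is the direction in which the jaws open and shut (so a half turn about z gives the same grasp; the last joint's range is limited). The gripper opens to 85 mm and grips with 20 to 120 N. Pads are 22 mm wide; open, the fingers measure 114 mm over their backs; the gripper's body (76 mm by 85 mm) begins 54 mm behind the grasp point. The pads swing forward as they close: fully open they stand 13 mm farther back than shut.
Start: joints at [1.602, 0.385, 0.008, 0, -1.194, -0.259], TCP at [0.141, 0.609, 0.256] pointing down, gripper open.
Joint ranges: [-3.14, 3.14], [-1.21, 2.06], [-1.07, 1.41], [-3.16, 2.05], [-2.99, -0.16], [-3.1, 3.1]. Speed limits (rad/s): [2.79, 2.79, 3.14, 3.14, 3.14, 3.14].

## Interface

Orientations are given as a 3x3 rotation matrix whose columns are the frame's x, y, z axes.
In Python, from station import manip gives the robot as it stands. The module is installed in compiled form; this text tells all that it offers.
- The arm moves only by the shell command python3 -m inch 'ROWS' [FORCE]. ROWS is JSON, a list that holds one entry, the list of rows, each a list of 5 numbers: the opening, from 0 (shut) to 1 (fully open), then the shift along the tool's x, y, z in mm, then the turn about the tool's z in degrees. A call has exactly 8 rows; each row shifts and turns the commanded pose from where the row before left it, along the tool's axes as they then stand; what a row does not reach is not made up. A row lasts 1/12 s, in which the tool goes at most 41.7 mm and 7.16 degrees, less where a joint would pass 70% of its speed; a pose out of reach is approached as far as the arm can. A call with a gripper value outside its range is refused whole. The fingers move at their own pace and stop on an object; FORCE is the grip in N (left out, the last holds). Time passes only in rows, so rows that do not move let the fingers close, or fill a call up. It gives the time, the measured TCP pose, the force and the opening at its end, in the units of the state.
- manip.state(): the state, without advancing time (a new reading comes with each control period).
- manip.grab_frame(name): name is "scene" or "top" or "wrist"; returns a dict with "img" (480x640x3 uint8, red, green, blue), "z_map" (480x640 float32, m along the optical axis (not along the pixel's ray), 0 where there is no reading), "intrinsics" (3x3 intrinsics, pixels), "k1" (the pictures are not rectified: a ray, as slopes to the right and down, at radius r is drawn at 1 + k1 r^2 times it, then the intrinsics apply), "world_to_cam" (4x4, takes a point from world to camera coordinates); the wrist camera has in their place "T_tool_cam" (4x4, takes a point from camera to tool coordinates, whose origin is the TCP and whose axes are the flange's). Camera axes: x right, y up, looking along -z (the intrinsics and any distortion apply to the point x, -y, -z); pixel columns grow to the right and rows downward; lengths in m; the calibration is good to about 2 mm. A picture is of the moment at which its call begins: read the wrist's pose just before it.
- manip.job_done(): hands the job in, once; it reports no verdict.
Trained networks look in the newest picture that a camera, given by its name, has taken for a name from the list of things; names that differ only in an ending like _2 or _b are one class to them, and where a whole thing is asked for, a point or a joint stands for the part that bears it (a point fixed in the world has none). Each returns a list of dicts, best first, with "p" (0 to 1); they miss things now and then, are a little off and sometimes report something else, mostly with a low value. They report only what shows in the picture. A call takes as long as a camera call.
- manip.trace(camera, thing): "region" (480x640 bool, what is visible of it) and "rect" ([left, top, width, height] in pixels, round what is visible of it).
The state is a dict: "t": time; "joints": joint angles; "dq": joint speeds; "tau": joint torques, N m; "position": TCP position; "eef_rot": TCP orientation; "wrist_force": force on the tool from outside, world axes, zero at the start; "moment": the same for the moment, N m; "opening": opening from 0.0 (shut) to 1.0 (fully open).
Only numpy, scipy, OpenCV 4.12 (cv2) and the standard library are available. Lean on these libraries where they do the work, as an engineer would, in place of code of your own. Each camera call takes 0.05 s, during which the arm holds its last target.

## Task

Run one impact test on the notched plastic bar: draw the tester's striker back by its black upright knob until the sear catches and holds it, then lay the bar from its rest across the two steel ledges of the tester, reaching in under the raised guard, centred, level and close up to the anvils with its notch facing them (away from the striker), and let go of it. Then lower the clear guard until it is fully shut and press the trip paddle so that the striker fires and bends the bar at its notch; finish with the guard shut and the bent bar left under it. The striker must not be let fly while the guard is still up, and the bottles and the beaker beside the work must not be pushed away or knocked over.

Things in the scene. Friction and masses are not known exactly. Their poses are not given: they have to be found in the camera images.
- tester: Impact tester, fixed; base plate from x -85 to +105, y -165 to +190 mm, top z 20. Origin on the worktop under the mechanism; x away from the robot and turned left by 25 to 45 degrees, y to its left, z up. The striker rod lies along y at x 0, z 56, in an aluminium frame (x +-29, y 0 to 152, up to z 80), and fires toward -y. At the right (-y) end are two steel anvil blocks and, behind them at x 92, two posts 118 mm high with the guard's hinge.
- anvil_seat (a point): Where the bar's centre belongs: tester x 0, y -84, z 56 mm; axes as the tester. The bar lies along x on two ledges (x -52 to -32 and 32 to 52, y -70 to -90, top z 50); its right side faces the anvil faces at y -90 (to z 64, bolt heads on top to z 71). Between the blocks it is free down to z 20. The striker's head fills this place at rest; caught, its nose is 54 mm to the left (+y) of the point.
- bar_center (a point): Centre of the test bar: straight white plastic, 90 mm long (its x), 10 wide (its y), 12 high (z), 24 g. V-notch 5 mm wide, 3 mm deep, half-way along its -y side (the right side as it lies in its rest, x pointing away from the robot). Stiff to handle; it bends at the notch only under the blow and only so that the notch opens.
- bar_half (a joint): Bend of the bar at its notch, rad: 0 straight, about 1.3 to 1.7 after a full blow.
- bar_rest: Low fixed rest for the bar: base 100 x 46 x 12 mm and two grey saddles at x -36 and +36 mm (14 mm along x, 34 wide, lips 41 mm high) that carry the bar with its centre 42 mm above the worktop; 58 mm free between the saddles. Origin under its centre, x along the bar.
- striker (a joint): How far the striker is drawn back (toward the tester's +y), m: 0 at rest; the sear catches at 0.075 and then holds it at about 0.074; end stop 0.087. Spring 1.5 N at rest, 13 N at the catch; lifting the sear adds about 3 N between 0.042 and 0.058.
- knob_center (a point): Centre of the striker's black upright knob, 22 mm diameter, 38 mm high (84 to 122 mm above the worktop, this point at 103), on a stem at the left end of the rod: tester x 0, y 172 mm at rest. Moves with the striker; axes as the tester.
- trip (a joint): Turn of the sear lever, rad: 0 at rest (sprung back), grows as the paddle is pressed; the caught striker is let go at about 0.17, end stop 0.30. The striker also lifts it in passing when drawn back.
- trip_pad (a point): Middle of the top of the ribbed dark steel trip paddle, 41 mm (x) by 34 mm (y): tester x 0, y -8, z 97 mm. Press it straight down: about 6 N and 8 mm let the striker go, 12 mm is the end of its travel. At rest it springs back up.
- guard (a joint): Angle of the clear guard, rad: 0 shut (level, 112 mm above the worktop), 0.80 raised as far as it goes. Stiff hinge: it stays where it is left; about 1 N on the tab moves it.
- guard_hinge (a point): Point on the guard's hinge axis, which runs along the tester's y: tester x 92, y -95, z 112 mm. Axes as the tester.
- guard_lip (a point): Top of the black tab (18 x 44 mm) at the middle of the guard's front edge, 166 mm from the hinge, 6 mm above the guard's plane; axes turn with the guard. The guard is 126 mm wide (y). Raised, it leans over the ledges, its edge 225 mm high and 25 mm on the -x side of the bar's place: reach under it from that side, the tool tilted 30 to 45 degrees.
- wash_bottle: White wash bottle with a bent spout, 238 mm high, a bystander; origin at the centre of its underside.
- beaker_100: Small glass beaker, 59 mm wide, 71 mm high, a bystander; origin at the centre of its underside.
- dropper_bottle: Small white dropper bottle with a pointed red cap, 31 mm wide, 94 mm high, a bystander; origin at the centre of its underside.

How it is judged:
On the way, in this order (a step that is already met when the one before it is completed fails the run):
1. the striker is drawn back and held by the sear alone, the hand off it (value of joint striker above 0.07 m and contact force between the fingers and tester below 0.3 N), for 0.3 s.
2. the unbent bar lies level on both ledges, centred and close to the anvils, let go of, the striker still caught (all of step 1 and x of bar_center in the frame of tester between -0.009 and 0.009 m and y of bar_center in the frame of tester between -0.088 and -0.073 m and z of bar_center in the frame of tester between 0.052 and 0.06 m and angle between the x axis of bar_center and the x axis of tester, either way round below 0.1 rad and value of joint bar_half below 0.1 rad and contact force between the fingers and anything else below 0.3 N), for 0.2 s.
3. the guard is fully shut over the bar, the striker still caught (value of joint striker above 0.07 m and x of bar_center in the frame of tester between -0.009 and 0.009 m and y of bar_center in the frame of tester between -0.088 and -0.073 m and z of bar_center in the frame of tester between 0.052 and 0.06 m and angle between the x axis of bar_center and the x axis of tester, either way round below 0.1 rad and value of joint bar_half below 0.1 rad and value of joint guard below 0.06 rad), for 0.2 s.
4. the striker has been fired and the bar is bent at its notch, under the shut guard (value of joint striker below 0.02 m and value of joint bar_half above 0.8 rad and value of joint guard below 0.06 rad), for 0.1 s.
At the end, for the whole second after the job is handed in: Striker fired and forward again (within 20 mm of rest), trip paddle let go, guard shut (under 0.06 rad), and the bar, bent at its notch by more than 0.8 rad, lies under the guard (notch within 90 mm of the seat along the tester's x and -40 to -180 mm along its y, above the base plate) (all of step 4 and value of joint trip below 0.05 rad and x of bar_center in the frame of tester between -0.09 and 0.09 m and y of bar_center in the frame of tester between -0.18 and -0.04 m and z of bar_center in the frame of tester between 0.02 and 0.11 m); the robot touches nothing.
It fails at once if the striker flew forward while the guard was up (velocity of joint striker below -0.5 m/s and value of joint striker below 0.065 m and value of joint guard above 0.12 rad).
It fails at once if the wash bottle beside the work was knocked over or pushed away (angle between wash_bottle's own z axis and vertical above 0.4 rad or distance of wash_bottle from where it was at the start of the episode above 0.04 m).
It fails at once if the beaker beside the work was knocked over or pushed away (angle between beaker_100's own z axis and vertical above 0.4 rad or distance of beaker_100 from where it was at the start of the episode above 0.04 m).
It fails at once if the dropper bottle beside the work was knocked over or pushed away (angle between dropper_bottle's own z axis and vertical above 0.4 rad or distance of dropper_bottle from where it was at the start of the episode above 0.04 m).
It also fails if it takes over 64 s, if anything falls off the work surface, if the arm or the gripper's body presses on something with over 40 N, if the wrist force passes 120 N, or if a joint passes its speed limit or range.

## Working session

There is one attempt and no reset: what is moved stays moved. The work goes in short steps, Python scripts to look and compute and a shell command to move; the robot and the scene stay as the last step left them, time stands still between calls to the robot, and variables do not carry over. Pictures are saved under pics/ and viewed, and the job is handed in when it is done.

```bash
mkdir -p pics; ls; cat > h.py <<'E'
import numpy as np, cv2
from station import manip
def grab(n):
    s=manip.state(); f=manip.grab_frame(n); f['s']=s; f['n']=n
    if n=='wrist':
        T=np.eye(4);T[:3,:3]=s['eef_rot'];T[:3,3]=s['position']
        f['c2w']=T@np.array(f['T_tool_cam'])
    else: f['c2w']=np.linalg.inv(np.array(f['world_to_cam']))
    return f
def save(f,name,crop=None,sc=1):
    im=f['img'][:,:,::-1]
    if crop: l,t,w,h=crop; im=im[t:t+h,l:l+w]
    if sc!=1: im=cv2.resize(im,None,fx=sc,fy=sc,interpolation=cv2.INTER_CUBIC)
    cv2.imwrite('pics/'+name,im)
def rays(f,uv):
    K=np.array(f['intrinsics']);k=f['k1']
    d=np.array([[(u-K[0,2])/K[0,0],(v-K[1,2])/K[1,1]] for u,v in np.atleast_2d(uv)],float)
    x=d.copy()
    for _ in range(20): x=d/(1+k*(x**2).sum(1,keepdims=True))
    return x
def pts(f,uv):
    uv=np.atleast_2d(uv);x=rays(f,uv)
    z=np.array([f['z_map'][int(round(v)),int(round(u))] for u,v in uv])
    c=np.c_[x[:,0]*z,-x[:,1]*z,-z,np.ones(len(z))]
    return (f['c2w']@c.T).T[:,:3]
def atz(f,uv,zw):
    x=rays(f,uv); c=np.c_[x[:,0],-x[:,1],-np.ones(len(x))]
    d=(f['c2w'][:3,:3]@c.T).T;o=f['c2w'][:3,3]
    return o+d*((zw-o[2])/d[:,2])[:,None]
def proj(f,p):
    p=np.atleast_2d(p);c=(np.linalg.inv(f['c2w'])@np.c_[p,np.ones(len(p))].T).T
    x=c[:,0]/-c[:,2];y=-c[:,1]/-c[:,2];s=1+f['k1']*(x*x+y*y);K=np.array(f['intrinsics'])
    return np.c_[K[0,0]*x*s+K[0,2],K[1,1]*y*s+K[1,2]]
def cloud(f,mask=None,step=1):
    z=f['z_map'];m=z>0
    if mask is not None:m=m&mask
    v,u=np.nonzero(m);v=v[::step];u=u[::step]
    return pts(f,np.c_[u,v])
E
python3 - <<'E'
from h import *
np.set_printoptions(precision=4,suppress=True)
s=manip.state();print(s); print(manip.tip_reach)
for n in['scene','top','wrist']:
    f=grab(n);save(f,n+'0.png'); print(n,f['c2w'],f['k1'],f['intrinsics'])
E
```

```text
pics
{'t': 0.0, 'joints': array([ 1.6016,  0.3855,  0.0066, -0.0005, -1.194 , -0.2586]), 'dq': array([ 0.0023,  0.0005, -0.001 , -0.0025,  0.0004,  0.0013]), 'tau': array([  0.0004, -39.229 ,  18.8403,   4.1863,  -0.0047,   0.    ]), 'position': array([0.141 , 0.6083, 0.2552]), 'eef_rot': array([[ 0.9741, -0.226 , -0.0004],
       [-0.226 , -0.9741, -0.0021],
       [ 0.0001,  0.0021, -1.    ]]), 'wrist_force': array([ 0.188 , -0.6484,  0.203 ]), 'moment': array([ 0.0416, -0.0353,  0.0095]), 'opening': 1.0037186339529045}
0.025
scene [[ 0.822   0.4477 -0.352   0.1818]
 [-0.5695  0.6374 -0.519  -0.5769]
 [-0.0079  0.6271  0.7789  0.9927]
 [ 0.      0.      0.      1.    ]] -0.09024025651912594 [[516.6816   0.     322.8644]
 [  0.     516.6816 248.6317]
 [  0.       0.       1.    ]]
top [[ 0.0236  0.996  -0.0864  0.4576]
 [-0.9997  0.0243  0.0071  0.0126]
 [ 0.0092  0.0862  0.9962  1.6828]
 [ 0.      0.      0.      1.    ]] -0.12204711280566144 [[615.2793   0.     315.3091]
 [  0.     615.2793 232.4013]
 [  0.       0.       1.    ]]
wrist [[-0.2251  0.9354  0.2727  0.2099]
 [-0.9743 -0.2167 -0.0608  0.5923]
 [ 0.0022 -0.2794  0.9602  0.3731]
 [ 0.      0.      0.      1.    ]] -0.040832298703701246 [[431.5677   0.     318.2633]
 [  0.     431.5677 246.7531]
 [  0.       0.       1.    ]]
```

View pics/scene0.png

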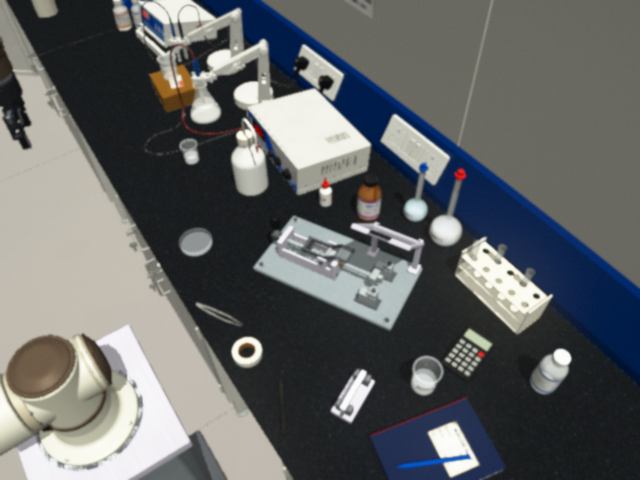

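View pics/top0.png

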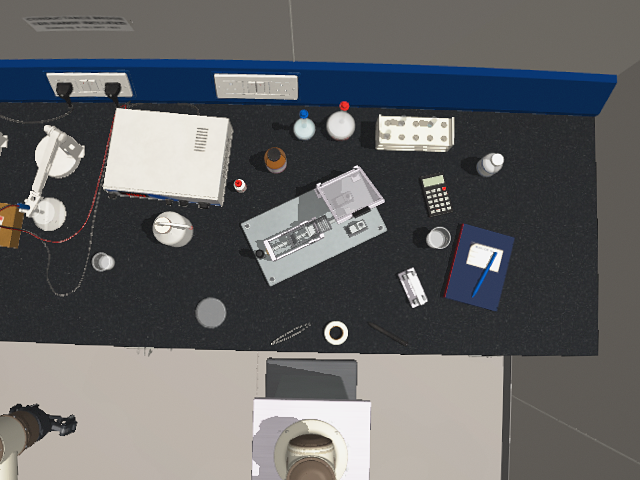

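View pics/wrist0.png

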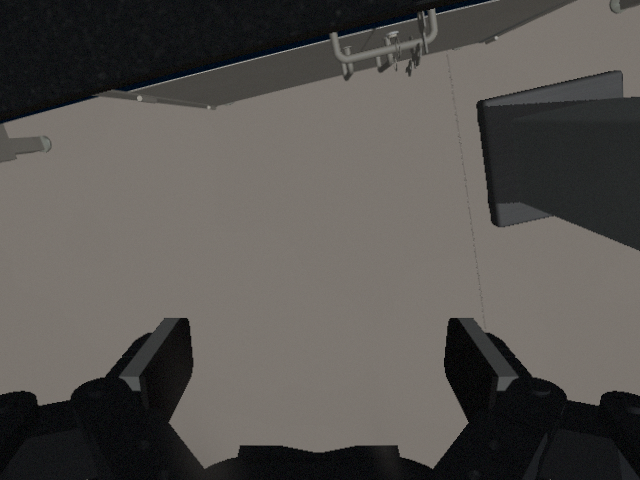

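```bash
python3 - <<'E'
from h import *
np.set_printoptions(precision=4,suppress=True)
f=grab('top');save(f,'t1.png',(230,150,160,150),4)
save(f,'t2.png',(380,240,70,80),6)
for th in ['tester','bar_rest','bar_center','knob_center','trip_pad','guard_lip','guard','wash_bottle','beaker_100','dropper_bottle']:
    for r in manip.trace('top',th)[:2]:
        m=r['region']; c=cloud(f,m); print(th,round(r['p'],2),r['rect'],np.median(c,0),np.percentile(c,[2],0),np.percentile(c,[98],0))
E
```

```text
tester 0.61 [243.9, 169.5, 144.8, 116.0] [ 0.6174 -0.      0.0241] [[ 0.4872 -0.1615  0.0129]] [[0.7355 0.173  0.2256]]
bar_rest 0.19 [427.4, 225.9, 20.4, 22.9] [ 0.594  -0.3326  0.0317] [[ 0.5666 -0.3535  0.0192]] [[ 0.6177 -0.3004  0.0758]]
bar_center 0.61 [426.4, 227.2, 23.6, 22.4] [ 0.5939 -0.3328  0.0312] [[ 0.5666 -0.3556  0.0117]] [[ 0.6177 -0.3004  0.0756]]
knob_center 0.76 [255.7, 221.9, 76.9, 40.9] [0.5712 0.0751 0.0673] [[ 0.5273 -0.0442  0.0541]] [[0.6315 0.1484 0.1263]]
trip_pad 0.87 [287.3, 213.5, 43.7, 33.8] [0.6078 0.0001 0.0925] [[ 0.5624 -0.0337  0.0214]] [[0.6386 0.07   0.1028]]
guard_lip 0.86 [316.8, 168.0, 67.2, 57.6] [ 0.6831 -0.0805  0.1767] [[ 0.6206 -0.1461  0.1183]] [[ 0.7508 -0.013   0.235 ]]
guard_lip 0.62 [425.5, 227.4, 25.2, 22.3] [ 0.5946 -0.3333  0.0316] [[ 0.5666 -0.355   0.0012]] [[ 0.6255 -0.3005  0.0761]]
guard 0.59 [240.4, 167.9, 144.4, 118.9] [ 0.6174 -0.      0.0242] [[ 0.4873 -0.1602  0.013 ]] [[0.7362 0.1725 0.2256]]
guard 0.58 [315.8, 167.9, 71.2, 56.7] [ 0.683  -0.0808  0.1768] [[ 0.62   -0.1488  0.1168]] [[ 0.7515 -0.0116  0.2359]]
wash_bottle 0.82 [152.3, 211.5, 41.9, 37.1] [0.5909 0.3649 0.1204] [[0.5551 0.3165 0.0011]] [[0.6356 0.4139 0.2376]]
wash_bottle 0.64 [257.4, 219.4, 78.1, 39.7] [0.5653 0.0882 0.0643] [[ 0.5271 -0.0475  0.0188]] [[0.6352 0.1506 0.1263]]
beaker_100 0.98 [426.6, 226.5, 23.9, 18.1] [ 0.5943 -0.3304  0.0304] [[ 0.5673 -0.353   0.0175]] [[ 0.6174 -0.3003  0.0746]]
beaker_100 0.61 [254.4, 220.2, 80.4, 38.7] [0.5733 0.0751 0.065 ] [[ 0.527  -0.0477  0.0196]] [[0.6351 0.1512 0.1263]]
dropper_bottle 0.55 [233.8, 179.9, 8.9, 14.5] [0.7182 0.2065 0.0538] [[0.7089 0.1951 0.0045]] [[0.7323 0.2223 0.0897]]
dropper_bottle 0.2 [286.8, 216.0, 44.3, 31.4] [0.6013 0.0147 0.0824] [[ 0.5623 -0.0352  0.0162]] [[0.636  0.0725 0.1027]]
```

```bash
python3 - <<'E'
from h import *
f=grab('scene');save(f,'s1.png',(240,200,200,150),4)
E
```

```text
(no output)
```

View pics/t1.png

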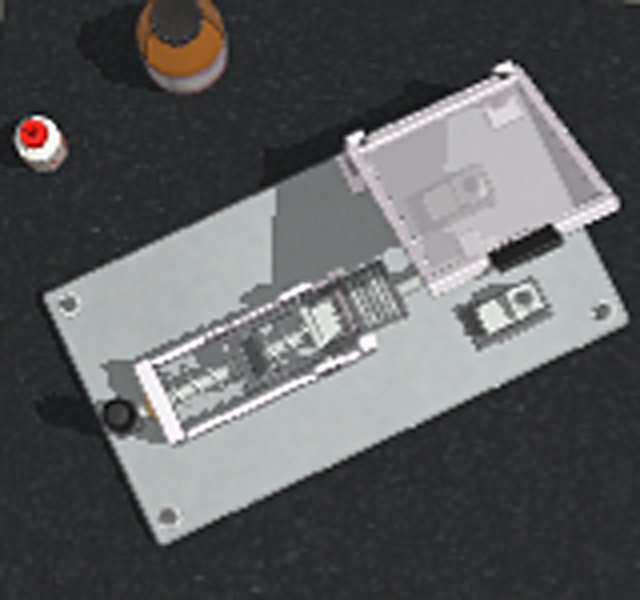

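View pics/t2.png

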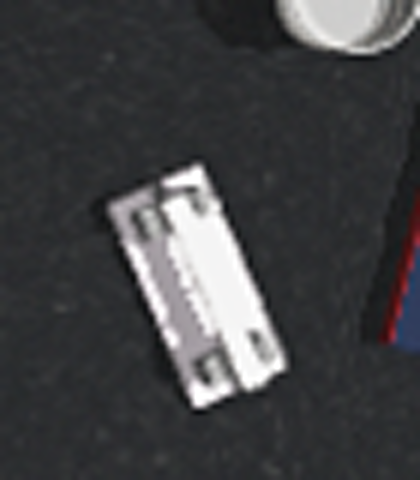

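View pics/s1.png

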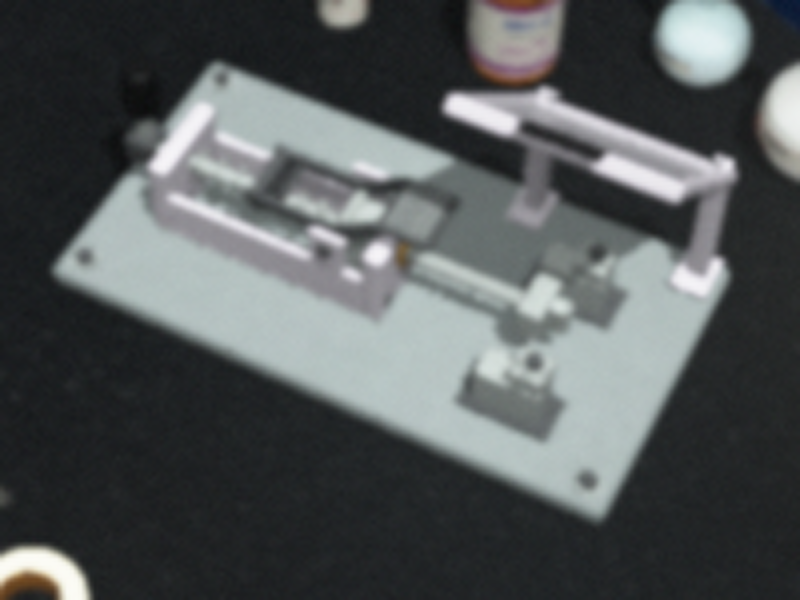

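```bash
python3 - <<'E'
from h import *
from scipy.optimize import least_squares
np.set_printoptions(precision=4,suppress=True)
f=grab('top')
def fit(f,uv,P,x0):
    def tr(p):
        c,s=np.cos(p[2]),np.sin(p[2]);R=np.array([[c,-s,0],[s,c,0],[0,0,1]])
        return P@R.T+[p[0],p[1],0]
    r=least_squares(lambda p:(proj(f,tr(p))-uv).ravel(),x0);return r.x,r.fun.reshape(-1,2),tr
uv=np.array([[45,295],[162,545],[628,320],[119,415],[510,70],[355,138]])/4+[230,150]-0.375
P=np.array([[105,190,20],[-85,190,20],[-85,-165,20],[0,172,122],[92,-158,118],[92,-32,118]])/1000.
x,e,_=fit(f,uv[:4],P[:4],[.61,0,.6]);print(x,np.degrees(x[2]));print(e)
# rest
uv=np.array([[203,162],[108,205],[197,410],[288,368]])/6+[380,240]-0.4
print('rest pts z12',atz(f,uv,.012))
c=cloud(f); 
m=(abs(c[:,0]-.47)<.08)&(abs(c[:,1]+.27)<.06)
for a in c[m][::6]: print(a) if a[2]>.02 else None
E
```

```text
[ 0.6151 -0.0108  0.4732] 27.111287532786783
[[-0.9503 -0.175 ]
 [-0.2163  0.5328]
 [ 1.2067 -0.1344]
 [-0.0321 -0.2384]]
rest pts z12 [[ 0.5155 -0.269   0.012 ]
 [ 0.4951 -0.2258  0.012 ]
 [ 0.4033 -0.2677  0.012 ]
 [ 0.423  -0.309   0.012 ]]
[ 0.5058 -0.2608  0.0213]
[ 0.4998 -0.2524  0.0405]
[ 0.4973 -0.2531  0.0363]
[ 0.4944 -0.2494  0.0428]
[ 0.4947 -0.2657  0.0416]
[ 0.4918 -0.2482  0.0332]
[ 0.4919 -0.2624  0.0457]
[ 0.489  -0.2424  0.0364]
[ 0.489  -0.2561  0.0514]
[ 0.4863 -0.2398  0.036 ]
[ 0.4864 -0.254   0.0478]
[ 0.4837 -0.2492  0.0446]
[ 0.4809 -0.2442  0.0429]
[ 0.4812 -0.2592  0.0494]
[ 0.4785 -0.2598  0.0462]
[ 0.4757 -0.2554  0.0567]
[ 0.4731 -0.2545  0.0464]
[ 0.468  -0.2663  0.0404]
[ 0.4652 -0.2581  0.0571]
[ 0.4601 -0.2668  0.0538]
[ 0.4574 -0.2673  0.0512]
[ 0.4547 -0.2647  0.0509]
[ 0.4519 -0.2654  0.0307]
[ 0.4496 -0.2735  0.0469]
[ 0.4468 -0.2711  0.0456]
[ 0.4436 -0.2564  0.02  ]
[ 0.4441 -0.2684  0.0454]
[ 0.439  -0.2789  0.0471]
[ 0.4363 -0.2728  0.0518]
[ 0.4365 -0.2911  0.0395]
[ 0.4338 -0.2845  0.0464]
[ 0.4313 -0.2802  0.0559]
[ 0.4284 -0.2756  0.0514]
[ 0.4286 -0.2933  0.043 ]
[ 0.4254 -0.2732  0.0349]
[ 0.426  -0.2864  0.0513]
[ 0.4227 -0.2671  0.0391]
[ 0.4232 -0.2816  0.0484]
[ 0.4195 -0.2647  0.0217]
[ 0.4201 -0.2787  0.0346]
[ 0.4175 -0.2751  0.0402]
[ 0.418  -0.2898  0.0482]
```

```bash
cat >> h.py <<'E'
TY=np.radians(27.1); TO=np.array([.6151,-.0108,0])
def Rz(a): c,s=np.cos(a),np.sin(a); return np.array([[c,-s,0],[s,c,0],[0,0,1]])
def T2W(p): return Rz(TY)@(np.array(p)/1000.)+TO
def W2T(p): return Rz(TY).T@(np.array(p)-TO)*1000
def plan(target,turn,n,g=1):
    """rows of equal world steps to target TCP pos (m) turning `turn` deg in n rows"""
    s=manip.state();R=np.array(s['eef_rot']);d=(np.array(target)-s['position'])*1000/n
    out=[]
    for i in range(n):
        l=R.T@d; out.append([g]+[round(v,1) for v in l]+[round(turn/n,2)])
        R=R@Rz(np.radians(turn/n))
    for i in range(0,n,8): print(out[i:i+8])
    print('step mm',np.linalg.norm(d))
def st():
    s=manip.state();R=np.array(s['eef_rot'])
    print('t',round(s['t'],2),'pos',np.round(s['position'],4),'tester',np.round(W2T(s['position']),1),'yaw',round(np.degrees(np.arctan2(R[1,0],R[0,0])),2),'z',np.round(R[:,2],3),'F',np.round(s['wrist_force'],1),'open',round(s['opening'],3),'q',np.round(s['joints'],3))
E
python3 - <<'E'
from h import *
print(T2W([0,172,103]))
t=T2W([0,172,103]);t[2]=.25
plan(t,139.9,24)
E
```

```text
[0.53674628 0.1423166  0.103     ]
[[1, np.float64(20.4), np.float64(15.2), np.float64(0.3), 5.83], [1, np.float64(21.9), np.float64(13.1), np.float64(0.3), 5.83], [1, np.float64(23.1), np.float64(10.8), np.float64(0.3), 5.83], [1, np.float64(24.1), np.float64(8.4), np.float64(0.3), 5.83], [1, np.float64(24.8), np.float64(5.9), np.float64(0.3), 5.83], [1, np.float64(25.3), np.float64(3.3), np.float64(0.3), 5.83], [1, np.float64(25.5), np.float64(0.7), np.float64(0.3), 5.83], [1, np.float64(25.4), np.float64(-1.8), np.float64(0.3), 5.83]]
[[1, np.float64(25.1), np.float64(-4.4), np.float64(0.3), 5.83], [1, np.float64(24.5), np.float64(-6.9), np.float64(0.3), 5.83], [1, np.float64(23.7), np.float64(-9.4), np.float64(0.3), 5.83], [1, np.float64(22.6), np.float64(-11.8), np.float64(0.3), 5.83], [1, np.float64(21.3), np.float64(-14.0), np.float64(0.3), 5.83], [1, np.float64(19.8), np.float64(-16.1), np.float64(0.3), 5.83], [1, np.float64(18.0), np.float64(-18.0), np.float64(0.3), 5.83], [1, np.float64(16.1), np.float64(-19.7), np.float64(0.3), 5.83]]
[[1, np.float64(14.0), np.float64(-21.3), np.float64(0.3), 5.83], [1, np.float64(11.8), np.float64(-22.6), np.float64(0.3), 5.83], [1, np.float64(9.4), np.float64(-23.7), np.float64(0.3), 5.83], [1, np.float64(7.0), np.float64(-24.5), np.float64(0.3), 5.83], [1, np.float64(4.5), np.float64(-25.1), np.float64(0.3), 5.83], [1, np.float64(1.9), np.float64(-25.4), np.float64(0.3), 5.83], [1, np.float64(-0.7), np.float64(-25.5), np.float64(0.3), 5.83], [1, np.float64(-3.3), np.float64(-25.3), np.float64(0.3), 5.83]]
step mm 25.488724017590645
```

```bash
sed -i "s/\[round(v,1) for v in l\]/[float(round(v,1)) for v in l]/" h.py
python3 -m inch '[[[1,20,15,0,5.8],[1,22,13,0,5.8],[1,23,11,0,5.8],[1,24,8,0,5.8],[1,25,6,0,5.8],[1,25,3,0,5.8],[1,25,1,0,5.8],[1,25,-2,0,5.8]]]'
python3 -m inch '[[[1,25,-4,0,5.8],[1,24,-7,0,5.8],[1,24,-9,0,5.8],[1,23,-12,0,5.8],[1,21,-14,0,5.8],[1,20,-16,0,5.8],[1,18,-18,0,5.8],[1,16,-20,0,5.8]]]'
python3 -m inch '[[[1,14,-21,0,5.8],[1,12,-23,0,5.8],[1,9,-24,0,5.8],[1,7,-24,0,5.8],[1,4,-25,0,5.8],[1,2,-25,0,5.8],[1,-1,-25,0,5.8],[1,-3,-25,0,5.8]]]'
python3 - <<'E'
from h import *
st(); f=grab('wrist');save(f,'w1.png'); st()
E
```

```text
t: 1.47
position: [0.2731, 0.4538, 0.2565]
eef_rot: [[0.504, -0.864, 0.0], [-0.864, -0.504, 0.0], [-0.0, -0.0, -1.0]]
wrist_force: [0.9, 0.0, -0.2]
opening: 1.003
t: 2.13
position: [0.4054, 0.2989, 0.2566]
eef_rot: [[-0.278, -0.961, 0.0], [-0.961, 0.278, 0.001], [-0.001, -0.0, -1.0]]
wrist_force: [1.0, -0.6, -0.6]
opening: 1.0
t: 2.8
position: [0.5384, 0.1462, 0.2565]
eef_rot: [[-0.887, -0.461, 0.0], [-0.461, 0.887, 0.0], [-0.0, 0.0, -1.0]]
wrist_force: [0.3, 0.5, -0.4]
opening: 0.998
t 2.8 pos [0.5384 0.1462 0.2565] tester [  3.3 174.7 256.5] yaw -152.54 z [ 0.  0. -1.] F [ 0.3  0.5 -0.4] open 0.998 q [ 0.556  0.271 -0.159  0.    -1.141 -1.647]
t 2.85 pos [0.5405 0.1439 0.2562] tester [  4.1 171.7 256.2] yaw -152.89 z [ 0.001 -0.001 -1.   ] F [2.6 0.6 1.8] open 1.0 q [ 0.551  0.273 -0.157  0.002 -1.141 -1.649]
```

View pics/w1.png

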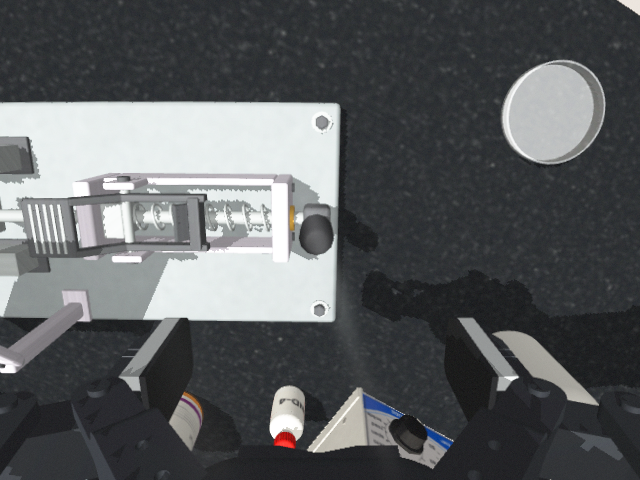

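```bash
python3 - <<'E'
from h import *
from scipy.optimize import least_squares
np.set_printoptions(precision=4,suppress=True)
f=grab('wrist');st()
save(f,'w1b.png',(240,90,120,240),2.5)
z=f['z_map'];c=cloud(f)
tc=np.array([W2T(p) for p in c])
m=(tc[:,2]>100)&(tc[:,1]>120)&(tc[:,1]<200)&(abs(tc[:,0])<40)
print('knob',m.sum(),np.median(tc[m],0),tc[m].min(0),tc[m].max(0))
m=(abs(tc[:,2]-20)<4)
q=tc[m];print('plate z',np.median(q[:,2]),'xmin',np.percentile(q[:,0],[.5,1,99,99.5]),'ymax',np.percentile(q[:,1],[99,99.5]))
# edge slopes
for lo,hi in((-60,0),(0,60),(60,120),(120,180)):
    k=q[(q[:,1]>lo)&(q[:,1]<hi)];print(lo,np.percentile(k[:,0],[.5,1]),np.percentile(k[:,0],[99,99.5]))
for lo,hi in((-80,-40),(-40,0),(0,40),(60,100)):
    k=q[(q[:,0]>lo)&(q[:,0]<hi)];print(lo,np.percentile(k[:,1],[99,99.7]))
E
```

```text
t 2.9 pos [0.5393 0.1451 0.256 ] tester [  3.5 173.4 256. ] yaw -152.55 z [ 0.    -0.001 -1.   ] F [-0.3  0.3 -0.6] open 0.997 q [ 0.553  0.272 -0.159  0.001 -1.14  -1.645]
knob 22784 [ -7.6764 144.494  308.4564] [-15.1282 120.0007 100.1148] [ 15.2252 199.9996 321.7207]
plate z 20.11424229583175 xmin [-83.0518 -82.303  121.6486 190.5955] ymax [190.0883 191.4892]
-60 [-83.3961 -82.6814] [101.4841 103.0329]
0 [-82.8412 -82.1831] [197.5034 206.3583]
60 [-83.0785 -82.3354] [103.5614 104.5866]
120 [-82.2861 -82.0051] [185.2311 192.183 ]
-80 [189.2855 191.2092]
-40 [189.3269 190.802 ]
0 [190.6616 191.206 ]
60 [188.0414 189.9749]
```

View pics/w1b.png

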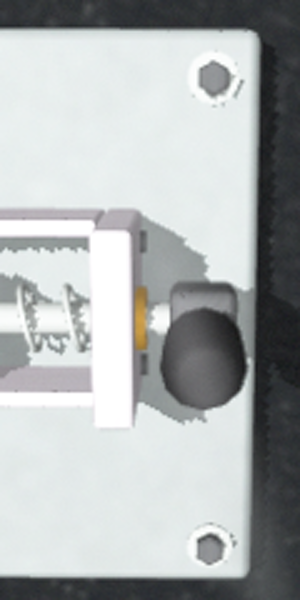

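```bash
python3 - <<'E'
from h import *
np.set_printoptions(precision=4,suppress=True)
f=grab('wrist');st()
tc=np.array([W2T(p) for p in cloud(f)])
m=(tc[:,2]>92)&(tc[:,2]<130)&(tc[:,1]>155)&(tc[:,1]<190)&(abs(tc[:,0])<20)
k=tc[m];print('knob',m.sum(),np.median(k,0),np.percentile(k,[1,99],0))
m2=k[:,2]>117;print(k[m2].mean(0),m2.sum(),k[m2].min(0),k[m2].max(0))
m=(tc[:,2]>75)&(tc[:,2]<85)&(tc[:,1]>125)&(tc[:,1]<165)&(abs(tc[:,0])<40)
k=tc[m];print('frame end',np.percentile(k,[1,99],0))
t=T2W([0,172,111]);plan(t,0.1,8)
E
```

```text
t 2.95 pos [0.5383 0.1461 0.256 ] tester [  3.1 174.7 256. ] yaw -152.37 z [-0. -0. -1.] F [-0.5 -0.3  0.6] open 1.0 q [ 0.556  0.271 -0.16  -0.    -1.14  -1.644]
knob 1120 [ -1.9284 173.1172 120.379 ] [[ -9.1104 163.1394  93.2373]
 [  9.9587 183.5126 123.2686]]
[  0.5403 173.3428 121.0798] 740 [ -8.424  163.8333 117.0284] [ 10.8512 182.9304 124.0828]
frame end [[-26.8113 141.8398  75.0205]
 [ 29.0663 153.1448  77.5797]]
[[1, 0.4, -0.3, 18.1, 0.01], [1, 0.4, -0.3, 18.1, 0.01], [1, 0.4, -0.3, 18.1, 0.01], [1, 0.4, -0.3, 18.1, 0.01], [1, 0.4, -0.3, 18.1, 0.01], [1, 0.4, -0.3, 18.1, 0.01], [1, 0.4, -0.3, 18.1, 0.01], [1, 0.4, -0.3, 18.1, 0.01]]
step mm 18.13476154274658
```

```bash
sed -i 's/TO=np.array(\[.6151,-.0108,0\])/TO=np.array([.6152,-.0100,0])/' h.py
python3 -m inch '[[[1,0.4,-0.2,18,0],[1,0.4,-0.2,18,0],[1,0.4,-0.2,18,0],[1,0.4,-0.2,18,0],[1,0.4,-0.2,18,0],[1,0.4,-0.2,18,0],[1,0.4,-0.2,18,0],[1,0.3,-0.2,17,0]]]'
python3 -m inch '[[[0.15,0,0,0,0],[0.15,0,0,0,0],[0.15,0,0,0,0],[0.15,0,0,0,0],[0.15,0,0,0,0],[0.15,0,0,0,0],[0.15,0,0,0,0],[0.15,0,0,0,0]]]' 40
python3 -c "
from h import *
st();f=grab('wrist');save(f,'w2.png')"
```

```text
t: 3.62
position: [0.535, 0.1453, 0.1127]
eef_rot: [[-0.884, -0.468, 0.0], [-0.468, 0.884, 0.0], [-0.0, 0.0, -1.0]]
wrist_force: [-0.0, 0.5, 0.3]
opening: 0.998
t: 4.28
position: [0.5365, 0.1445, 0.1146]
eef_rot: [[-0.885, -0.466, 0.002], [-0.466, 0.885, 0.001], [-0.002, -0.001, -1.0]]
wrist_force: [-0.3, -1.5, 5.8]
opening: 0.247
t 4.28 pos [0.5365 0.1445 0.1146] tester [  0.3 173.4 114.6] yaw -152.22 z [ 0.002  0.001 -1.   ] F [-0.3 -1.5  5.8] open 0.247 q [ 5.550e-01  4.120e-01 -3.500e-01  1.000e-03 -8.070e-01 -1.642e+00]
```

View pics/w2.png

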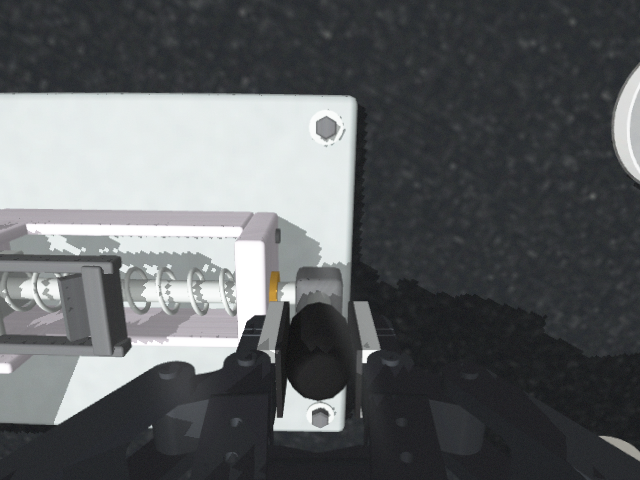

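```bash

python3 -m inch '[[[0.15,0,10,0,0],[0.15,0,10,0,0],[0.15,0,10,0,0],[0.15,0,10,0,0],[0.15,0,10,0,0],[0.15,0,10,0,0],[0.15,0,10,0,0],[0.15,0,10,0,0]]]'
python3 -c "
from h import *
st()"
```

```text
t: 5.0
position: [0.5009, 0.2146, 0.1147]
eef_rot: [[-0.885, -0.466, 0.005], [-0.466, 0.885, -0.001], [-0.004, -0.003, -1.0]]
wrist_force: [10.4, -10.3, 2.0]
opening: 0.246
t 5.0 pos [0.5009 0.2146 0.1147] tester [  0.5 252.  114.7] yaw -152.21 z [ 0.005 -0.001 -1.   ] F [ 10.4 -10.3   2. ] open 0.246 q [ 0.704  0.396 -0.379  0.005 -0.793 -1.794]
```

```bash

python3 -m inch '[[[0.15,0,2,0,0],[0.15,0,0,0,0],[0.15,0,0,0,0],[0.15,0,-3,0,0],[0.15,0,-2,0,0],[0.15,0,-1,0,0],[0.15,0,-1,0,0],[0.15,0,0,0,0]]]'
python3 -c "
from h import *
st()"
```

```text
t: 5.67
position: [0.5032, 0.2098, 0.1146]
eef_rot: [[-0.885, -0.466, 0.005], [-0.466, 0.885, -0.0], [-0.004, -0.002, -1.0]]
wrist_force: [8.3, -9.0, 3.4]
opening: 0.243
t 5.67 pos [0.5032 0.2098 0.1146] tester [  0.5 246.7 114.6] yaw -152.23 z [ 0.005 -0.    -1.   ] F [ 8.3 -9.   3.4] open 0.243 q [ 0.694  0.396 -0.378  0.005 -0.793 -1.784]
```

```bash

python3 -m inch '[[[0.15,0,-0.5,0,0],[0.15,0,-0.5,0,0],[0.15,0,-0.5,0,0],[0.15,0,-0.5,0,0],[0.15,0,0,0,0],[0.15,0,0,0,0],[0.15,0,0,0,0],[0.15,0,0,0,0]]]'
python3 -c "
from h import *
st();f=grab('wrist');save(f,'w3.png')"
```

```text
t: 6.33
position: [0.5034, 0.2097, 0.1146]
eef_rot: [[-0.885, -0.466, 0.004], [-0.466, 0.885, 0.002], [-0.004, -0.0, -1.0]]
wrist_force: [4.3, -3.0, 4.9]
opening: 0.246
t 6.33 pos [0.5034 0.2097 0.1146] tester [  0.5 246.5 114.6] yaw -152.21 z [ 0.004  0.002 -1.   ] F [ 4.3 -3.   4.9] open 0.246 q [ 0.693  0.396 -0.377  0.002 -0.793 -1.78 ]
```

View pics/w3.png

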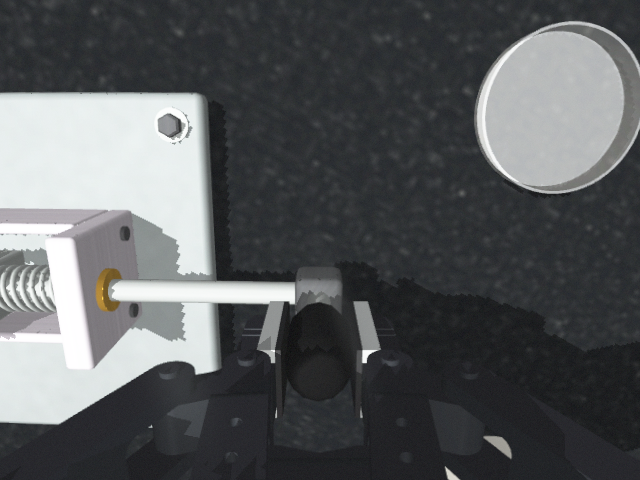

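```bash

python3 -m inch '[[[0.15,0,-0.5,0,0],[0.15,0,-0.5,0,0],[0.15,0,0,0,0],[0.15,0,0,0,0],[0.15,0,0,0,0],[0.15,0,0,0,0],[0.15,0,0,0,0],[0.15,0,0,0,0]]]'
python3 -c "
from h import *
st()"
```

```text
t: 7.05
position: [0.5034, 0.2096, 0.1146]
eef_rot: [[-0.885, -0.466, 0.004], [-0.466, 0.885, 0.003], [-0.005, 0.001, -1.0]]
wrist_force: [2.0, 0.3, 5.8]
opening: 0.245
t 7.05 pos [0.5034 0.2096 0.1146] tester [  0.5 246.4 114.6] yaw -152.21 z [ 0.004  0.003 -1.   ] F [2.  0.3 5.8] open 0.245 q [ 0.692  0.396 -0.377  0.    -0.793 -1.778]
```

```bash

python3 -m inch '[[[0.6,0,0,0,0],[1,0,0,0,0],[1,0,0,0,0],[1,0,0,0,0],[1,0,0,0,0],[1,0,0,-10,0],[1,0,0,-20,0],[1,0,0,-30,0]]]'
python3 -m inch '[[[1,0,0,-35,0],[1,0,0,-40,0],[1,0,0,-40,0],[1,0,0,-40,0],[1,0,0,-20,0],[1,0,0,0,0],[1,0,0,0,0],[1,0,0,0,0]]]'
python3 -c "
from h import *
st();f=grab('wrist');save(f,'w4.png');f=grab('scene');save(f,'s4.png',(120,100,260,195),3)"
```

```text
t: 7.72
position: [0.5007, 0.2072, 0.1721]
eef_rot: [[-0.885, -0.465, -0.005], [-0.465, 0.885, -0.004], [0.006, -0.001, -1.0]]
wrist_force: [0.9, 0.7, 0.1]
opening: 0.998
t: 8.38
position: [0.5015, 0.2078, 0.3476]
eef_rot: [[-0.885, -0.465, -0.002], [-0.465, 0.885, -0.0], [0.002, 0.0, -1.0]]
wrist_force: [-0.3, -0.1, 0.0]
opening: 0.999
t 8.38 pos [0.5015 0.2078 0.3476] tester [ -2.  245.7 347.6] yaw -152.26 z [-0.002 -0.    -1.   ] F [-0.3 -0.1  0. ] open 0.999 q [ 6.910e-01  1.930e-01 -3.300e-02 -1.000e-03 -1.346e+00 -1.778e+00]
```

View pics/w4.png

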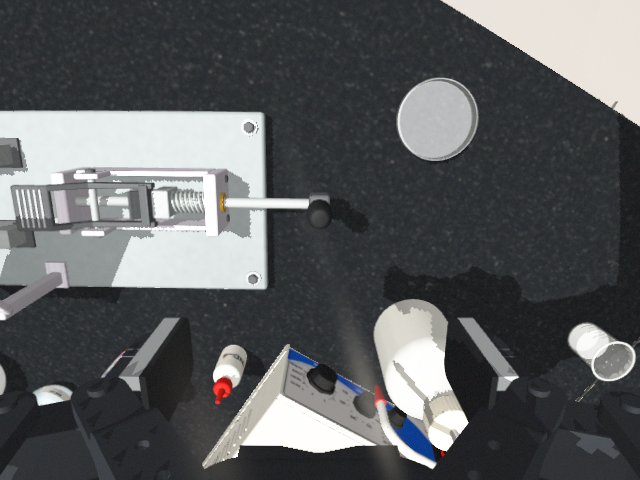

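View pics/s4.png

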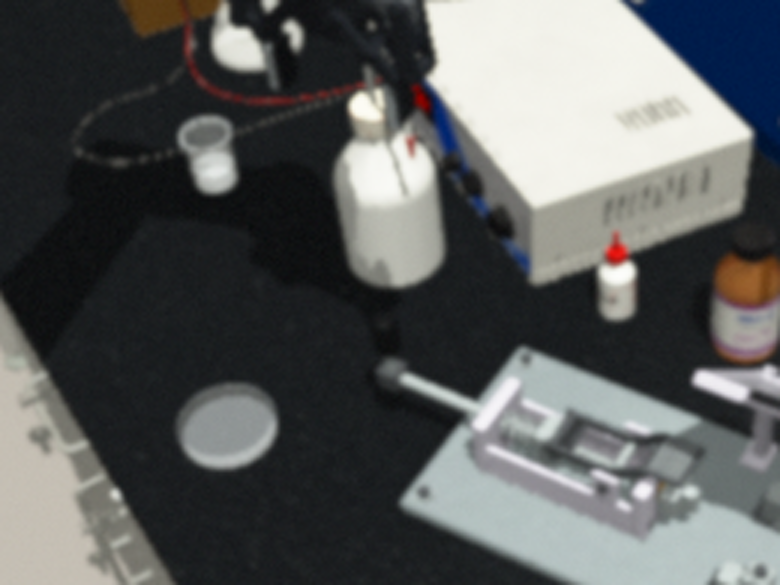

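```bash

python3 -m inch '[[[1,-17,-15,-31,0],[1,-17,-15,-31,0],[1,-17,-15,-31,0],[1,-17,-15,-31,0],[1,-17,-15,-31,0],[1,-17,-15,-31,0],[1,-17,-15,-31,0],[1,-17,-15,-31,0]]]'
python3 -c "
from h import *
st()"
```

```text
t: 9.15
position: [0.6682, 0.169, 0.5806]
eef_rot: [[-0.886, -0.464, 0.0], [-0.464, 0.886, -0.001], [-0.0, -0.001, -1.0]]
wrist_force: [0.9, 1.0, 0.9]
opening: 0.999
t 9.15 pos [0.6682 0.169  0.5806] tester [128.7 135.2 580.6] yaw -152.33 z [ 0.    -0.001 -1.   ] F [0.9 1.  0.9] open 0.999 q [ 4.820e-01  5.840e-01  1.136e+00  1.000e-03 -2.123e+00 -1.569e+00]
```

```bash

python3 -m inch '[[[1,-20,0,0,0],[1,-20,0,0,0],[1,-20,0,0,0],[1,-20,0,0,0],[1,-20,0,0,0],[1,-20,0,0,0],[1,-20,0,0,0],[1,-20,0,0,0]]]'
python3 -c "
from h import *
st()"
```

```text
t: 9.82
position: [0.7468, 0.2272, 0.527]
eef_rot: [[-0.883, -0.465, 0.055], [-0.465, 0.885, 0.012], [-0.055, -0.015, -0.998]]
wrist_force: [-0.1, 0.2, -0.9]
opening: 1.0
t 9.82 pos [0.7468 0.2272 0.527 ] tester [225.2 151.2 527. ] yaw -152.22 z [ 0.055  0.012 -0.998] F [-0.1  0.2 -0.9] open 1.0 q [ 0.507  0.798  1.408  0.019 -2.126 -1.583]
```

```bash

python3 -m inch '[[[1,-20,0,-20,0],[1,-20,0,-20,0],[1,-20,0,-20,0],[1,-20,0,-20,0],[1,-20,0,-20,0],[1,-20,0,-20,0],[1,-20,0,-20,0],[1,-20,0,-20,0]]]'
python3 -c "
from h import *
st()"
```

```text
t: 10.48
position: [0.7331, 0.2527, 0.5751]
eef_rot: [[-0.87, -0.462, 0.174], [-0.462, 0.886, 0.04], [-0.173, -0.045, -0.984]]
wrist_force: [0.4, 0.5, 1.0]
opening: 1.0
t 10.48 pos [0.7331 0.2527 0.5751] tester [224.7 180.2 575.1] yaw -152.01 z [ 0.174  0.04  -0.984] F [0.4 0.5 1. ] open 1.0 q [ 0.56   0.745  1.408  0.066 -2.062 -1.61 ]
```

```bash

python3 -m inch '[[[1,-30,0,-20,0],[1,-30,0,-20,0],[1,-30,0,-20,0],[1,-30,0,-20,0],[1,-30,0,-20,0],[1,-30,0,-20,0],[1,-30,0,-20,0],[1,-30,0,-20,0]]]'
python3 -c "
from h import *
st()"
```

```text
t: 11.15
position: [0.7358, 0.2917, 0.6162]
eef_rot: [[-0.828, -0.453, 0.329], [-0.452, 0.888, 0.084], [-0.33, -0.079, -0.941]]
wrist_force: [-0.4, -0.1, 0.6]
opening: 1.0
t 11.15 pos [0.7358 0.2917 0.6162] tester [244.8 213.6 616.2] yaw -151.37 z [ 0.329  0.084 -0.941] F [-0.4 -0.1  0.6] open 1.0 q [ 0.622  0.715  1.407  0.132 -1.935 -1.64 ]
```

```bash

python3 -m inch '[[[1,-10,38,-5,0],[1,-10,38,-5,0],[1,-10,38,-5,0],[1,-10,38,-5,0],[1,-10,38,-5,0],[1,-10,38,-5,0],[1,-10,38,-5,0],[1,-10,38,-5,0]]]'
python3 -c "
from h import *
st()"
```

```text
t: 11.82
position: [0.6013, 0.5587, 0.5982]
eef_rot: [[-0.807, -0.454, 0.377], [-0.446, 0.888, 0.113], [-0.386, -0.077, -0.919]]
wrist_force: [0.1, -0.1, 0.0]
opening: 0.998
t 11.82 pos [0.6013 0.5587 0.5982] tester [246.7 512.6 598.2] yaw -151.05 z [ 0.377  0.113 -0.919] F [ 0.1 -0.1  0. ] open 0.998 q [ 1.027  0.775  1.407  0.281 -1.883 -1.979]
```

```bash

python3 -m inch '[[[1,-35,7,-9,0],[1,-35,7,-9,0],[1,-35,7,-9,0],[1,-35,7,-9,0],[1,-35,7,-9,0],[1,-35,7,-9,0],[1,-35,7,-9,0],[1,-35,7,-9,0]]]'
python3 -c "
from h import *
st()"
```

```text
t: 12.48
position: [0.6385, 0.5882, 0.6189]
eef_rot: [[-0.727, -0.465, 0.505], [-0.416, 0.884, 0.215], [-0.546, -0.053, -0.836]]
wrist_force: [-0.3, 0.3, -0.5]
opening: 1.005
t 12.48 pos [0.6385 0.5882 0.6189] tester [293.2 521.9 618.9] yaw -150.24 z [ 0.505  0.215 -0.836] F [-0.3  0.3 -0.5] open 1.005 q [ 1.022  0.786  1.407  0.327 -1.694 -1.969]
```

```bash
python3 - <<'E'
from h import *
plan([.372,-.305,.20],0,32)
E
```

```text
[[1, 24.8, -20.1, 0.7, 0.0], [1, 24.8, -20.1, 0.7, 0.0], [1, 24.8, -20.1, 0.7, 0.0], [1, 24.8, -20.1, 0.7, 0.0], [1, 24.8, -20.1, 0.7, 0.0], [1, 24.8, -20.1, 0.7, 0.0], [1, 24.8, -20.1, 0.7, 0.0], [1, 24.8, -20.1, 0.7, 0.0]]
[[1, 24.8, -20.1, 0.7, 0.0], [1, 24.8, -20.1, 0.7, 0.0], [1, 24.8, -20.1, 0.7, 0.0], [1, 24.8, -20.1, 0.7, 0.0], [1, 24.8, -20.1, 0.7, 0.0], [1, 24.8, -20.1, 0.7, 0.0], [1, 24.8, -20.1, 0.7, 0.0], [1, 24.8, -20.1, 0.7, 0.0]]
[[1, 24.8, -20.1, 0.7, 0.0], [1, 24.8, -20.1, 0.7, 0.0], [1, 24.8, -20.1, 0.7, 0.0], [1, 24.8, -20.1, 0.7, 0.0], [1, 24.8, -20.1, 0.7, 0.0], [1, 24.8, -20.1, 0.7, 0.0], [1, 24.8, -20.1, 0.7, 0.0], [1, 24.8, -20.1, 0.7, 0.0]]
[[1, 24.8, -20.1, 0.7, 0.0], [1, 24.8, -20.1, 0.7, 0.0], [1, 24.8, -20.1, 0.7, 0.0], [1, 24.8, -20.1, 0.7, 0.0], [1, 24.8, -20.1, 0.7, 0.0], [1, 24.8, -20.1, 0.7, 0.0], [1, 24.8, -20.1, 0.7, 0.0], [1, 24.8, -20.1, 0.7, 0.0]]
step mm 31.934693607836145
```

```bash

python3 -m inch '[[[1,27,-22,1,0],[1,27,-22,1,0],[1,27,-22,1,0],[1,27,-22,1,0],[1,27,-22,1,0],[1,27,-22,1,0],[1,27,-22,1,0],[1,27,-22,1,0]]]'
python3 -m inch '[[[1,27,-22,1,0],[1,27,-22,1,0],[1,27,-22,1,0],[1,27,-22,1,0],[1,27,-22,1,0],[1,27,-22,1,0],[1,27,-22,1,0],[1,27,-22,1,0]]]'
python3 -c "
from h import *
st();plan([.372,-.305,.20],0,16)"
```

```text
t: 13.15
position: [0.5821, 0.387, 0.5298]
eef_rot: [[-0.726, -0.464, 0.507], [-0.416, 0.884, 0.214], [-0.548, -0.056, -0.835]]
wrist_force: [1.1, -0.1, 0.3]
opening: 0.999
t: 13.82
position: [0.5109, 0.1436, 0.4151]
eef_rot: [[-0.725, -0.465, 0.508], [-0.417, 0.884, 0.213], [-0.548, -0.057, -0.835]]
wrist_force: [0.8, 0.3, -0.4]
opening: 0.996
t 13.82 pos [0.5109 0.1436 0.4151] tester [-22.9 184.3 415.1] yaw -150.12 z [ 0.508  0.213 -0.835] F [ 0.8  0.3 -0.4] open 0.996 q [ 0.648 -0.119 -0.382  0.202 -0.749 -1.826]
[[1, 25.3, -20.0, 0.8, 0.0], [1, 25.3, -20.0, 0.8, 0.0], [1, 25.3, -20.0, 0.8, 0.0], [1, 25.3, -20.0, 0.8, 0.0], [1, 25.3, -20.0, 0.8, 0.0], [1, 25.3, -20.0, 0.8, 0.0], [1, 25.3, -20.0, 0.8, 0.0], [1, 25.3, -20.0, 0.8, 0.0]]
[[1, 25.3, -20.0, 0.8, 0.0], [1, 25.3, -20.0, 0.8, 0.0], [1, 25.3, -20.0, 0.8, 0.0], [1, 25.3, -20.0, 0.8, 0.0], [1, 25.3, -20.0, 0.8, 0.0], [1, 25.3, -20.0, 0.8, 0.0], [1, 25.3, -20.0, 0.8, 0.0], [1, 25.3, -20.0, 0.8, 0.0]]
step mm 32.28517627198868
```

```bash

python3 -m inch '[[[1,25,-20,1,0],[1,25,-20,1,0],[1,25,-20,1,0],[1,25,-20,1,0],[1,25,-20,1,0],[1,25,-20,1,0],[1,25,-20,1,0],[1,25,-20,1,0]]]'
python3 -c "
from h import *
st();plan([.372,-.305,.20],0,8);f=grab('wrist');save(f,'w5.png')"
```

```text
t: 14.48
position: [0.4441, -0.079, 0.3088]
eef_rot: [[-0.724, -0.465, 0.509], [-0.418, 0.884, 0.212], [-0.548, -0.059, -0.834]]
wrist_force: [0.5, -0.5, -0.6]
opening: 0.997
t 14.48 pos [ 0.4441 -0.079   0.3088] tester [-183.8   16.6  308.8] yaw -150.04 z [ 0.509  0.212 -0.834] F [ 0.5 -0.5 -0.6] open 0.997 q [ 0.054 -0.152 -0.489 -0.291 -0.698 -0.951]
[[1, 25.8, -20.0, 0.8, 0.0], [1, 25.8, -20.0, 0.8, 0.0], [1, 25.8, -20.0, 0.8, 0.0], [1, 25.8, -20.0, 0.8, 0.0], [1, 25.8, -20.0, 0.8, 0.0], [1, 25.8, -20.0, 0.8, 0.0], [1, 25.8, -20.0, 0.8, 0.0], [1, 25.8, -20.0, 0.8, 0.0]]
step mm 32.627028887769235
```

View pics/w5.png

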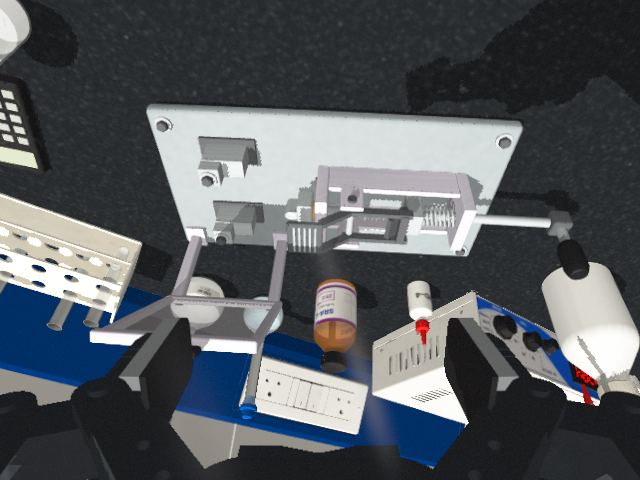

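```bash

python3 -m inch '[[[1,24,-20,-2,0],[1,24,-20,-2,0],[1,24,-20,-2,0],[1,24,-20,-2,0],[1,24,-20,-2,0],[1,24,-20,-2,0],[1,24,-20,-2,0],[1,12,-10,-1,0]]]'
python3 -c "
from h import *
st();f=grab('wrist');save(f,'w6.png')"
```

```text
t: 15.2
position: [0.375, -0.2917, 0.2303]
eef_rot: [[-0.729, -0.461, 0.506], [-0.415, 0.885, 0.209], [-0.545, -0.058, -0.837]]
wrist_force: [0.8, -0.4, 0.0]
opening: 1.0
t 15.2 pos [ 0.375  -0.2917  0.2303] tester [-342.2 -141.4  230.3] yaw -150.34 z [ 0.506  0.209 -0.837] F [ 0.8 -0.4  0. ] open 1.0 q [-0.664  0.105 -0.33  -0.636 -0.931 -0.073]
```

View pics/w6.png

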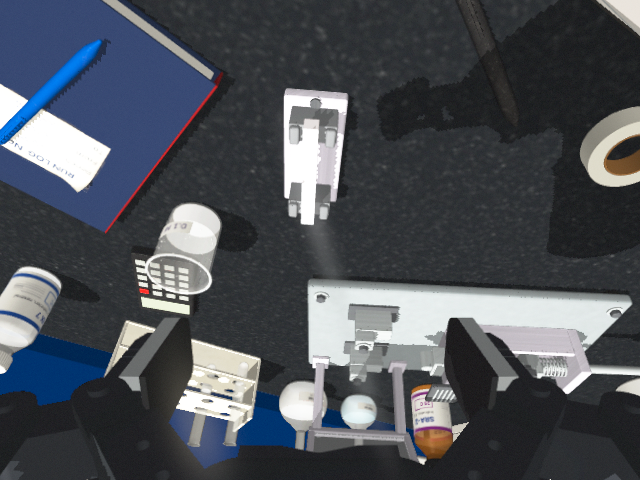

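```bash
python3 - <<'E'
from h import *
np.set_printoptions(precision=4,suppress=True)
f=grab('wrist');st();save(f,'w6b.png',(270,80,90,155),5)
np.savez('w6.npz',img=f['img'],z=f['z_map'],c2w=f['c2w'],K=f['intrinsics'],k1=f['k1'])
c=cloud(f)
m=(abs(c[:,2]-.048)<.004)&(np.hypot(c[:,0]-.459,c[:,1]+.268)<.07)
print(m.sum())
E
```

```text
t 15.3 pos [ 0.3752 -0.2911  0.2301] tester [-341.7 -140.9  230.1] yaw -150.47 z [ 0.506  0.21  -0.837] F [-0.5 -0.  -0.3] open 1.002 q [-0.663  0.105 -0.331 -0.636 -0.93  -0.077]
1357
```

View pics/w6b.png

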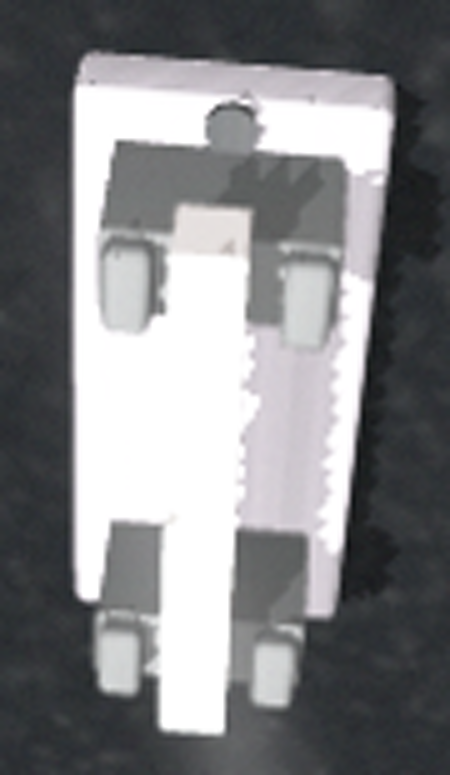

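```bash
python3 - <<'E'
from h import *
np.set_printoptions(precision=4,suppress=True)
d=np.load('w6.npz');f=dict(c2w=d['c2w'],intrinsics=d['K'],k1=float(d['k1']),z_map=d['z'])
uv=np.array([[171,252],[249,252],[226,735],[158,735]])/5+[270,80]-.4
p=atz(f,uv,.048);print(p)
n=p[:2].mean(0);r=p[2:].mean(0);print('c',(n+r)/2,'len',np.linalg.norm(r-n),'az',np.degrees(np.arctan2(*(r-n)[[1,0]])))
E
```

```text
[[ 0.419  -0.2922  0.048 ]
 [ 0.414  -0.2832  0.048 ]
 [ 0.4972 -0.2439  0.048 ]
 [ 0.5029 -0.2535  0.048 ]]
c [ 0.4583 -0.2682  0.048 ] len 0.09220508198728991 az 25.003054332112175
```

```bash
python3 - <<'E'
from h import *
s=manip.state();R=np.array(s['eef_rot']);print(R.T@(np.array([.456,-.269,.047])-s['position'])*1000)
E
python3 -m inch '[[[1,4,-2,10,0.7],[1,4,-2,10,0.7],[1,4,-1,10,0.7],[1,4,-1,10,0.7],[1,3,-1,15,0],[1,3,-1,15,0],[1,2,-1,15,0],[1,0,0,15,0]]]'
python3 - <<'E'
from h import *
st()
s=manip.state();R=np.array(s['eef_rot']);print(R,R.T@(np.array([.456,-.269,.047])-s['position'])*1000)
f=grab('wrist');save(f,'w7.png')
E
```

```text
[ 31.59776142  -7.35621329 198.67728897]
t: 15.97
position: [0.4132, -0.284, 0.1331]
eef_rot: [[-0.749, -0.429, 0.505], [-0.373, 0.903, 0.213], [-0.547, -0.029, -0.837]]
wrist_force: [0.5, 0.2, 0.3]
opening: 1.001
t 15.97 pos [ 0.4132 -0.284   0.1331] tester [-304.6 -151.9  133.1] yaw -153.52 z [ 0.505  0.213 -0.837] F [0.5 0.2 0.3] open 1.001 q [-0.625  0.277 -0.373 -0.759 -0.748  0.032]
[[-0.74924383 -0.42863644  0.50488067]
 [-0.3731776   0.90301363  0.21284938]
 [-0.54714913 -0.02893407 -0.83653491]] [ 9.42853947 -2.34428804 96.77915687]
```

View pics/w7.png

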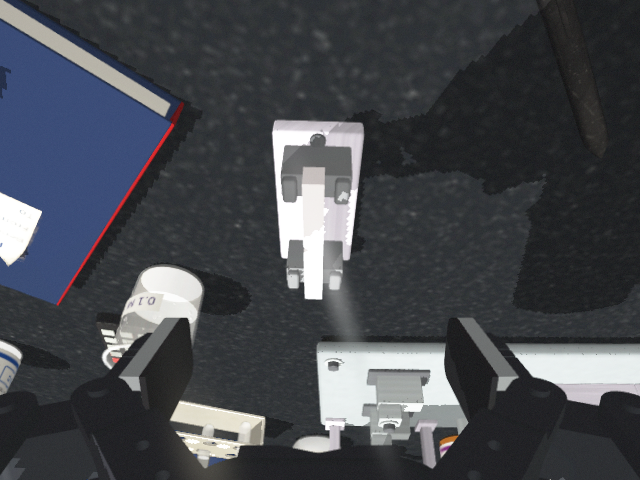

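```bash

python3 -m inch '[[[1,2,-0.5,12,0],[1,2,-0.5,12,0],[1,2,-0.5,12,0],[1,1,-0.5,12,0],[1,1,0,12,0],[1,1,0,12,0],[1,0,0,12,0],[1,0,0,12,0]]]'
python3 - <<'E'
from h import *
st()
s=manip.state();R=np.array(s['eef_rot']);print(R.T@(np.array([.456,-.269,.047])-s['position'])*1000)
f=grab('wrist');save(f,'w8.png')
E
```

```text
t: 16.68
position: [0.4561, -0.2695, 0.0485]
eef_rot: [[-0.749, -0.428, 0.506], [-0.373, 0.903, 0.212], [-0.548, -0.03, -0.836]]
wrist_force: [1.6, -0.1, -0.0]
opening: 0.999
t 16.68 pos [ 0.4561 -0.2695  0.0485] tester [-259.9 -158.6   48.5] yaw -153.51 z [ 0.506  0.212 -0.836] F [ 1.6 -0.1 -0. ] open 0.999 q [-0.583  0.451 -0.359 -0.909 -0.615  0.187]
[0.68347884 0.58665725 1.27727904]
```

View pics/w8.png

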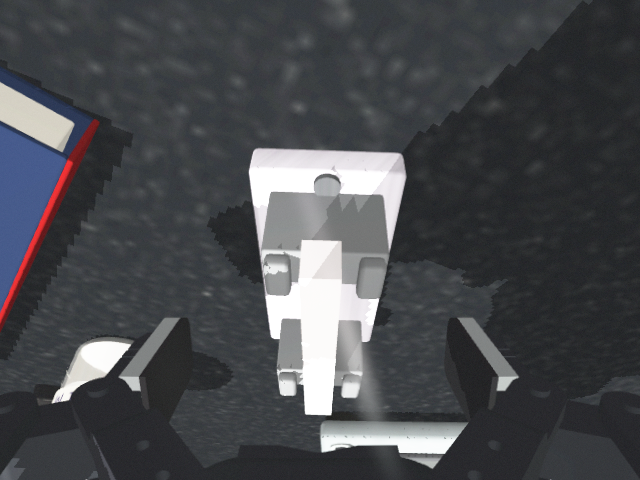

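```bash

python3 -m inch '[[[0,0,0,0,0],[0,0,0,0,0],[0,0,0,0,0],[0,0,0,0,0],[0,0,0,0,0],[0,0,0,0,0],[0,0,0,0,0],[0,0,0,0,0]]]' 35
python3 - <<'E'
from h import *
st()
f=grab('wrist');save(f,'w9.png')
E
```

```text
t: 17.4
position: [0.4556, -0.2699, 0.0501]
eef_rot: [[-0.748, -0.428, 0.507], [-0.374, 0.903, 0.212], [-0.548, -0.031, -0.836]]
wrist_force: [-1.8, -0.4, 2.2]
opening: 0.112
t 17.4 pos [ 0.4556 -0.2699  0.0501] tester [-260.5 -158.6   50.1] yaw -153.46 z [ 0.507  0.212 -0.836] F [-1.8 -0.4  2.2] open 0.112 q [-0.584  0.448 -0.359 -0.907 -0.617  0.185]
```

View pics/w9.png

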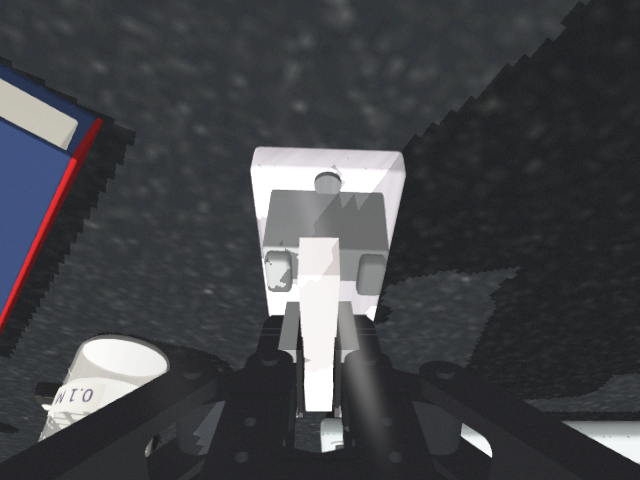

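```bash

python3 -m inch '[[[0,-2,0,-4,0],[0,-5,0,-8,0],[0,-8,0,-13,0],[0,-8,0,-13,0],[0,-8,0,-13,0],[0,-8,0,-13,0],[0,-8,0,-13,0],[0,-5,0,-8,0]]]'
python3 - <<'E'
from h import *
st()
f=grab('wrist');save(f,'w10.png')
save(f,'w10b.png',(260,220,120,210),3)
np.savez('w10.npz',img=f['img'],z=f['z_map'],c2w=f['c2w'],K=f['intrinsics'],k1=f['k1'])
E
```

```text
t: 18.12
position: [0.4518, -0.2684, 0.1508]
eef_rot: [[-0.748, -0.428, 0.507], [-0.374, 0.903, 0.211], [-0.548, -0.032, -0.836]]
wrist_force: [0.3, 0.3, -0.7]
opening: 0.11
t 18.12 pos [ 0.4518 -0.2684  0.1508] tester [-263.2 -155.6  150.8] yaw -153.41 z [ 0.507  0.211 -0.836] F [ 0.3  0.3 -0.7] open 0.11 q [-0.537  0.267 -0.338 -0.722 -0.73  -0.089]
```

View pics/w10.png

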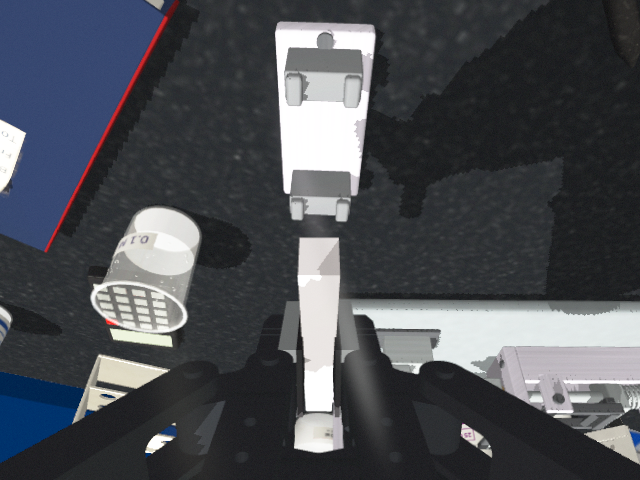

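View pics/w10b.png

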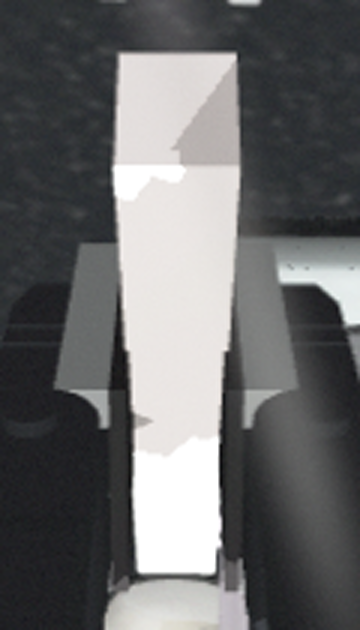

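```bash
cat >> h.py <<'E'
def pnp(f,uv,P,R0,t0):
    """refine object pose (world) from pixels; P in m; R0,t0 initial guess (world)"""
    from scipy.optimize import least_squares
    from scipy.spatial.transform import Rotation as Ro
    def fun(x): return (proj(f,P@(Ro.from_rotvec(x[:3]).as_matrix()@R0).T+x[3:])-uv).ravel()
    r=least_squares(fun,np.r_[0,0,0,t0])
    return Ro.from_rotvec(r.x[:3]).as_matrix()@R0,r.x[3:],r.fun.reshape(-1,2)
E
python3 - <<'E'
from h import *
np.set_printoptions(precision=4,suppress=True)
d=np.load('w10.npz');f=dict(c2w=d['c2w'],intrinsics=d['K'],k1=float(d['k1']),z_map=d['z'])
uv=np.array([[115,165],[239,165],[119,53],[237,53],[135,573],[217,573]])/3+[260,220]-.33
P=np.array([[-45,-5,6],[-45,5,6],[-45,-5,-6],[-45,5,-6],[45,-5,6],[45,5,6]])/1000.
s=manip.state();R=np.array(s['eef_rot']);p=s['position']
R0,t,e=pnp(f,uv,P,Rz(np.radians(25)),p+.006*R[:,2])
print(R0,t);print(e)
print('in tool: c',R.T@(t-p)*1000); print('az',np.degrees(np.arctan2(R0[1,0],R0[0,0])),'pitch',np.degrees(R0[2,0]),'roll',np.degrees(R0[2,1]))
print(R.T@R0)
E
```

```text
[[ 0.9034 -0.4285 -0.0146]
 [ 0.4287  0.9031  0.0232]
 [ 0.0033 -0.0272  0.9996]] [ 0.4548 -0.2672  0.1428]
[[-0.2512 -0.0448]
 [ 0.3796  0.1393]
 [ 0.0894 -0.1514]
 [-0.2418  0.0116]
 [ 1.1373 -0.0351]
 [-1.1148  0.0933]]
in tool: c [2.6959 0.7378 9.4965]
az 25.385327253878426 pitch 0.1867105813306976 roll -1.5604863603627657
[[-0.837  -0.0044 -0.5471]
 [-0.0004  1.     -0.0073]
 [ 0.5471 -0.0059 -0.837 ]]
```

```bash
cat >> h.py <<'E'
OFF=np.array([2.7,.5,9.5])
def place(bt,back,turn=0,n=8,g=0):
    """bt bar centre tester mm; back mm along tool z"""
    s=manip.state();R=np.array(s['eef_rot'])@Rz(np.radians(turn))
    t=T2W(bt)-R@OFF/1000-R[:,2]*back/1000
    plan(t,turn,n,g)
def barpos():
    s=manip.state();R=np.array(s['eef_rot']);print('bar tester',np.round(W2T(s['position']+R@OFF/1000),1),'jaw az',round(np.degrees(np.arctan2(R[1,1],R[0,1]))-90,2))
E
python3 - <<'E'
from h import *
st();barpos();place([0,-81,57],140,-2,16)
E
```

```text
t 18.17 pos [ 0.4523 -0.2688  0.1522] tester [-262.9 -156.2  152.2] yaw -153.29 z [ 0.509  0.21  -0.835] F [0.5 0.6 2. ] open 0.108 q [-0.536  0.265 -0.337 -0.721 -0.73  -0.089]
bar tester [-259.9 -156.1  142.8] jaw az 25.4
[[0, -10.6, 5.4, 4.4, -0.12], [0, -10.6, 5.3, 4.4, -0.12], [0, -10.6, 5.3, 4.4, -0.12], [0, -10.6, 5.3, 4.4, -0.12], [0, -10.6, 5.3, 4.4, -0.12], [0, -10.7, 5.2, 4.4, -0.12], [0, -10.7, 5.2, 4.4, -0.12], [0, -10.7, 5.2, 4.4, -0.12]]
[[0, -10.7, 5.2, 4.4, -0.12], [0, -10.7, 5.2, 4.4, -0.12], [0, -10.7, 5.1, 4.4, -0.12], [0, -10.7, 5.1, 4.4, -0.12], [0, -10.7, 5.1, 4.4, -0.12], [0, -10.7, 5.1, 4.4, -0.12], [0, -10.8, 5.0, 4.4, -0.12], [0, -10.8, 5.0, 4.4, -0.12]]
step mm 12.677476471678233
```

```bash

python3 -m inch '[[[0,-10,5,4,-0.2],[0,-20,10,8,-0.3],[0,-24,12,10,-0.3],[0,-24,12,10,-0.3],[0,-24,12,10,-0.3],[0,-24,12,10,-0.3],[0,-24,12,10,-0.3],[0,-20,10,8,0]]]'
python3 - <<'E'
from h import *
st();barpos();place([0,-81,57],140,0,8)
f=grab('wrist');save(f,'w11.png')
np.savez('w11.npz',img=f['img'],z=f['z_map'],c2w=f['c2w'],K=f['intrinsics'],k1=f['k1'])
E
```

```text
t: 18.83
position: [0.576, -0.1093, 0.1797]
eef_rot: [[-0.733, -0.455, 0.505], [-0.405, 0.889, 0.213], [-0.546, -0.049, -0.836]]
wrist_force: [0.3, -1.2, -0.1]
opening: 0.102
t 18.83 pos [ 0.576  -0.1093  0.1797] tester [-80.1 -70.5 179.7] yaw -151.09 z [ 0.505  0.213 -0.836] F [ 0.3 -1.2 -0.1] open 0.102 q [-0.065  0.252 -0.334 -0.523 -0.513 -0.621]
bar tester [-77.2 -70.5 170.2] jaw az 27.1
[[0, -0.3, -0.6, -0.3, 0.0], [0, -0.3, -0.6, -0.3, 0.0], [0, -0.3, -0.6, -0.3, 0.0], [0, -0.3, -0.6, -0.3, 0.0], [0, -0.3, -0.6, -0.3, 0.0], [0, -0.3, -0.6, -0.3, 0.0], [0, -0.3, -0.6, -0.3, 0.0], [0, -0.3, -0.6, -0.3, 0.0]]
step mm 0.7749272949406607
```

View pics/w11.png

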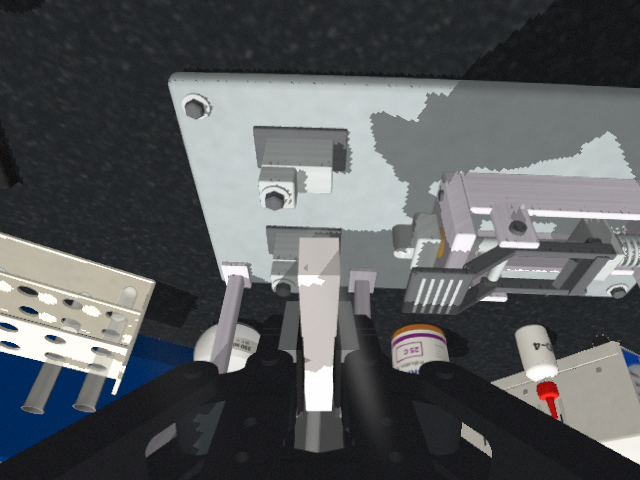

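```bash
python3 - <<'E'
from h import *
d=np.load('w11.npz');f=dict(c2w=d['c2w'],intrinsics=d['K'],k1=float(d['k1']),z_map=d['z'],img=d['img'])
im=f['img'].copy()
for P,c in (([[-52,-70,50],[-32,-70,50],[-32,-90,50],[-52,-90,50]],(255,0,0)),([[-52,-90,64],[-32,-90,64]],(0,160,0)),([[52,-70,50],[32,-70,50]],(255,0,0)),([[-85,-165,20],[-85,0,20]],(0,0,255)),([[-85,-165,20],[60,-165,20]],(0,0,255)),([[-29,0,80],[29,0,80]],(255,0,255))):
    u=proj(f,np.array([T2W(p) for p in P]));print(np.round(u,1).tolist())
    cv2.polylines(im,[np.round(u*8).astype(int)],False,c,1,shift=3)
im=im[60:300,160:480,::-1];cv2.imwrite('pics/w11b.png',cv2.resize(im,None,fx=2.5,fy=2.5,interpolation=cv2.INTER_NEAREST))
E
```

```text
[[330.6, 166.5], [329.8, 193.3], [296.0, 192.2], [294.6, 165.4]]
[[292.4, 181.9], [293.9, 208.8]]
[[327.4, 278.4], [327.9, 261.4]]
[[162.0, 80.2], [462.8, 87.7]]
[[162.0, 80.2], [210.5, 249.5]]
[[456.1, 239.1], [434.4, 298.7]]
```

View pics/w11b.png

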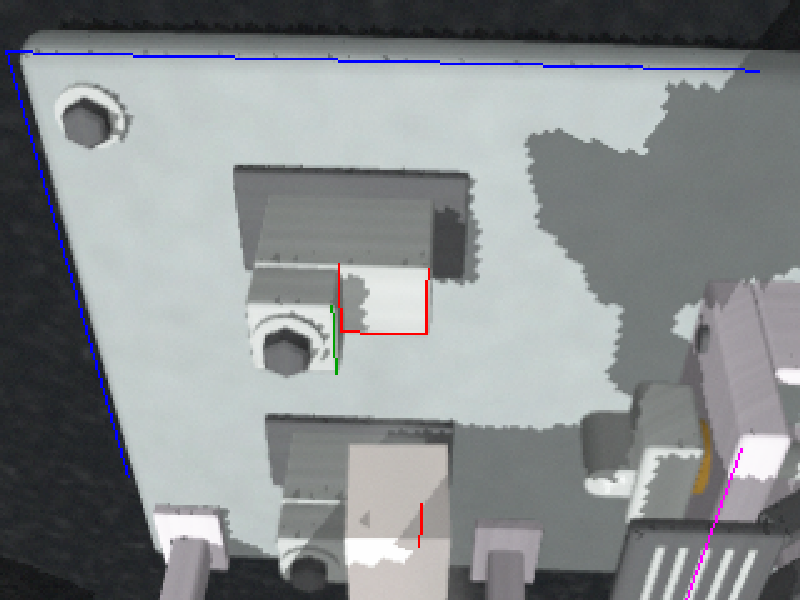

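```bash

python3 - <<'E'
from h import *
st();barpos();place([0,-80.3,57],140,0,1);place([0,-80.3,57],40,0,8)
E
```

```text
t 18.88 pos [ 0.5781 -0.1071  0.1805] tester [-77.3 -69.5 180.5] yaw -150.92 z [ 0.506  0.214 -0.835] F [0.8 2.2 1. ] open 0.107 q [-0.061  0.253 -0.331 -0.522 -0.512 -0.623]
bar tester [-74.3 -69.5 171.1] jaw az 27.23
[[0, 0.6, -5.4, -3.5, 0.0]]
step mm 6.456092516573933
[[0, 0.1, -0.7, 12.1, 0.0], [0, 0.1, -0.7, 12.1, 0.0], [0, 0.1, -0.7, 12.1, 0.0], [0, 0.1, -0.7, 12.1, 0.0], [0, 0.1, -0.7, 12.1, 0.0], [0, 0.1, -0.7, 12.1, 0.0], [0, 0.1, -0.7, 12.1, 0.0], [0, 0.1, -0.7, 12.1, 0.0]]
step mm 12.079651916744048
```

```bash

python3 -m inch '[[[0,0,-2,8,0],[0,0,-2,12,0],[0,0,-1,14,0],[0,0,-0.5,14,0],[0,0,0,14,0],[0,0,0,14,0],[0,0,0,12,0],[0,0,0,8,0]]]'
python3 - <<'E'
from h import *
st();barpos();place([0,-80.3,57],0,0,8)
f=grab('wrist');save(f,'w12.png');f=grab('scene');save(f,'s12.png',(240,160,200,150),4)
E
```

```text
t: 19.55
position: [0.626, -0.0965, 0.0973]
eef_rot: [[-0.736, -0.453, 0.504], [-0.403, 0.89, 0.211], [-0.544, -0.047, -0.838]]
wrist_force: [-0.2, 0.3, -0.0]
opening: 0.105
t 19.55 pos [ 0.626  -0.0965  0.0973] tester [-29.8 -81.9  97.3] yaw -151.3 z [ 0.504  0.211 -0.838] F [-0.2  0.3 -0. ] open 0.105 q [-0.054  0.435 -0.273 -0.644 -0.408 -0.495]
bar tester [-26.9 -81.8  87.9] jaw az 26.94
[[0, -0.7, 0.4, 5.1, 0.0], [0, -0.7, 0.4, 5.1, 0.0], [0, -0.7, 0.4, 5.1, 0.0], [0, -0.7, 0.4, 5.1, 0.0], [0, -0.7, 0.4, 5.1, 0.0], [0, -0.7, 0.4, 5.1, 0.0], [0, -0.7, 0.4, 5.1, 0.0], [0, -0.7, 0.4, 5.1, 0.0]]
step mm 5.121772063650771
```

View pics/w12.png

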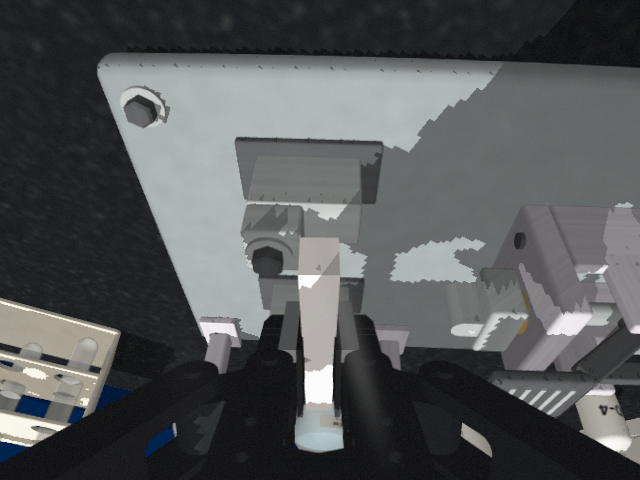

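View pics/s12.png

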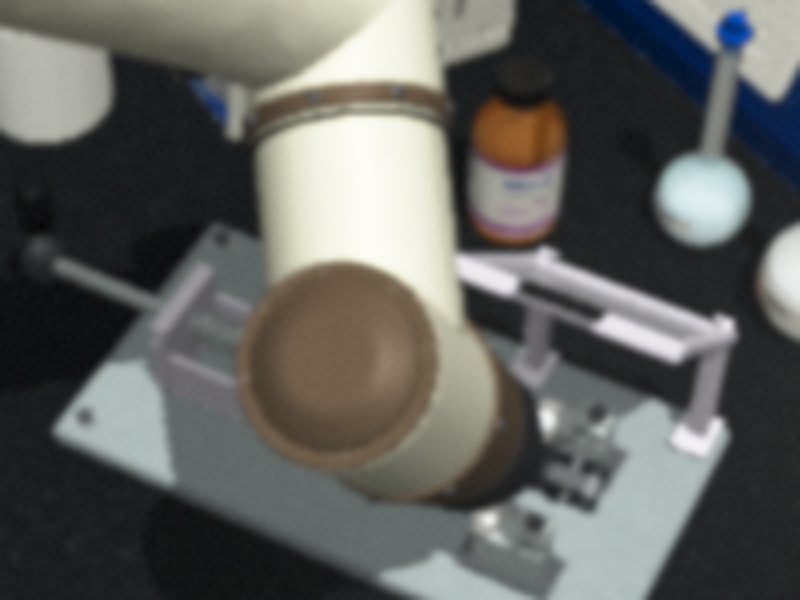

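```bash

python3 -m inch '[[[0,-1,0.5,5,0],[0,-1,0.5,6,0],[0,-1,0.5,6,0],[0,-1,0.5,6,0],[0,-1,0.5,6,0],[0,-1,0,5,0],[0,0,0,3,0],[0,0,0,1,0]]]'
python3 - <<'E'
from h import *
st();barpos();place([0,-80.3,56.5],0,0,1)
f=grab('wrist');save(f,'w13.png')
np.savez('w13.npz',img=f['img'],z=f['z_map'],c2w=f['c2w'],K=f['intrinsics'],k1=f['k1'])
E
```

```text
t: 20.32
position: [0.649, -0.0826, 0.0709]
eef_rot: [[-0.734, -0.454, 0.505], [-0.405, 0.889, 0.212], [-0.546, -0.049, -0.836]]
wrist_force: [-0.3, 0.7, -0.8]
opening: 0.105
t 20.32 pos [ 0.649  -0.0826  0.0709] tester [ -3.  -80.1  70.9] yaw -151.11 z [ 0.505  0.212 -0.836] F [-0.3  0.7 -0.8] open 0.105 q [-0.031  0.499 -0.238 -0.676 -0.372 -0.475]
bar tester [ -0.1 -80.   61.4] jaw az 27.06
[[0, 2.6, -0.0, 4.2, 0.0]]
step mm 4.953231727067133
```

View pics/w13.png

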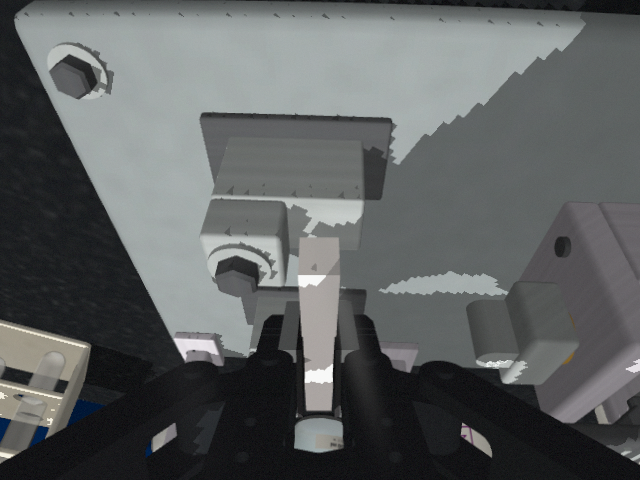

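```bash

python3 -m inch '[[[0,0.6,0,0.8,0],[0,0.6,0,0.8,0],[0,0.6,0,0.8,0],[0,0.6,0,0.8,0],[0,0.6,0,0.8,0],[0,0.4,0,0.4,0],[0,0,0,0,0],[0,0,0,0,0]]]'
python3 - <<'E'
from h import *
st();barpos()
f=grab('wrist');save(f,'w14.png')
save(f,'w14b.png',(180,100,240,240),2.5)
E
```

```text
t: 21.03
position: [0.6486, -0.0834, 0.066]
eef_rot: [[-0.733, -0.454, 0.506], [-0.405, 0.89, 0.212], [-0.546, -0.049, -0.836]]
wrist_force: [-0.8, 0.7, -0.2]
opening: 0.108
t 21.03 pos [ 0.6486 -0.0834  0.066 ] tester [ -3.7 -80.6  66. ] yaw -151.12 z [ 0.506  0.212 -0.836] F [-0.8  0.7 -0.2] open 0.108 q [-0.035  0.506 -0.238 -0.691 -0.369 -0.456]
bar tester [ -0.8 -80.5  56.6] jaw az 27.04
```

View pics/w14b.png

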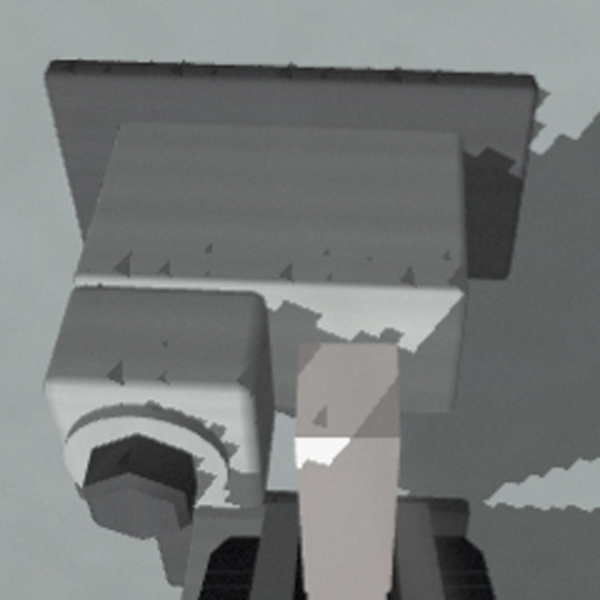

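```bash

python3 -m inch '[[[0,0.6,0,0.1,0],[0,0.6,0,0.1,0],[0,0.6,0,0.1,0],[0,0.3,0,0.1,0],[0,0,0,0,0],[0,0,0,0,0],[0,0,0,0,0],[0,0,0,0,0]]]'
python3 - <<'E'
from h import *
st();barpos()
E
```

```text
t: 21.75
position: [0.6473, -0.0841, 0.0646]
eef_rot: [[-0.733, -0.454, 0.506], [-0.405, 0.89, 0.212], [-0.546, -0.049, -0.836]]
wrist_force: [1.2, 0.4, -0.5]
opening: 0.109
t 21.75 pos [ 0.6473 -0.0841  0.0646] tester [ -5.2 -80.6  64.6] yaw -151.11 z [ 0.506  0.212 -0.836] F [ 1.2  0.4 -0.5] open 0.109 q [-0.038  0.507 -0.239 -0.698 -0.368 -0.447]
bar tester [ -2.3 -80.6  55.1] jaw az 27.04
```

```bash

python3 -m inch '[[[0,0.3,0,0.4,0],[0,0.3,0,0.4,0],[0,0,0,0,0],[0,0,0,0,0],[0,0,0,0,0],[0,0,0,0,0],[0,0,0,0,0],[0,0,0,0,0]]]'
python3 - <<'E'
from h import *
st();barpos()
f=grab('wrist');save(f,'w15b.png',(180,100,240,240),2.5)
E
```

```text
t: 22.42
position: [0.6474, -0.0842, 0.0641]
eef_rot: [[-0.733, -0.454, 0.507], [-0.405, 0.89, 0.212], [-0.547, -0.05, -0.836]]
wrist_force: [-2.8, 0.2, 5.1]
opening: 0.105
t 22.42 pos [ 0.6474 -0.0842  0.0641] tester [ -5.1 -80.7  64.1] yaw -151.09 z [ 0.507  0.212 -0.836] F [-2.8  0.2  5.1] open 0.105 q [-0.039  0.508 -0.239 -0.7   -0.368 -0.443]
bar tester [ -2.2 -80.7  54.7] jaw az 27.05
```

View pics/w15b.png

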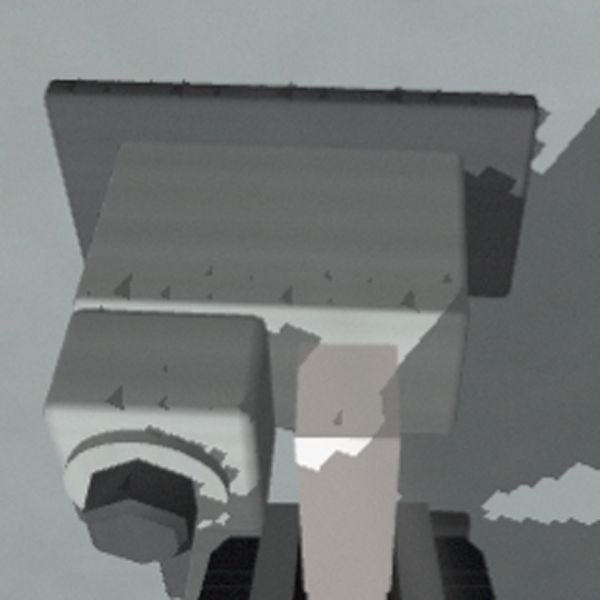

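```bash

python3 -m inch '[[[0.14,-0.2,0,-0.3,0],[0.18,0,0,0,0],[0.22,0,0,0,0],[0.26,0,0,0,0],[0.32,0,0,0,0],[0.4,0,0,0,0],[0.45,0,0,0,0],[0.45,0,0,0,0]]]'
python3 - <<'E'
from h import *
st()
f=grab('wrist');save(f,'w16.png')
E
```

```text
t: 23.13
position: [0.6476, -0.0846, 0.0641]
eef_rot: [[-0.733, -0.454, 0.507], [-0.405, 0.89, 0.211], [-0.547, -0.05, -0.836]]
wrist_force: [0.0, -1.6, 0.6]
opening: 0.448
t 23.13 pos [ 0.6476 -0.0846  0.0641] tester [ -5.2 -81.2  64.1] yaw -151.1 z [ 0.507  0.211 -0.836] F [ 0.  -1.6  0.6] open 0.448 q [-0.039  0.508 -0.239 -0.699 -0.367 -0.445]
```

View pics/w16.png

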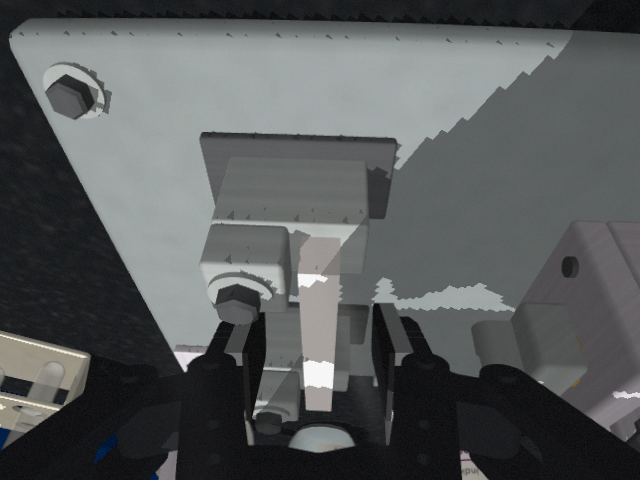

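```bash

python3 -m inch '[[[0.45,0,0,-4,0],[0.45,0,0,-8,0],[0.45,0,0,-14,0],[0.45,0,0,-20,0],[0.45,0,0,-25,0],[0.45,0,0,-25,0],[0.45,0,0,-25,0],[0.45,0,0,-20,0]]]'
python3 - <<'E'
from h import *
st()
f=grab('wrist');save(f,'w17.png');save(f,'w17b.png',(230,100,160,240),2.5)
np.savez('w17.npz',img=f['img'],z=f['z_map'],c2w=f['c2w'],K=f['intrinsics'],k1=f['k1'])
E
```

```text
t: 23.85
position: [0.5746, -0.1143, 0.1839]
eef_rot: [[-0.733, -0.454, 0.507], [-0.405, 0.889, 0.212], [-0.547, -0.05, -0.836]]
wrist_force: [0.0, -0.3, 0.2]
opening: 0.449
t 23.85 pos [ 0.5746 -0.1143  0.1839] tester [-83.6 -74.4 183.9] yaw -151.07 z [ 0.507  0.212 -0.836] F [ 0.  -0.3  0.2] open 0.449 q [-0.076  0.247 -0.33  -0.522 -0.524 -0.615]
```

View pics/w17.png

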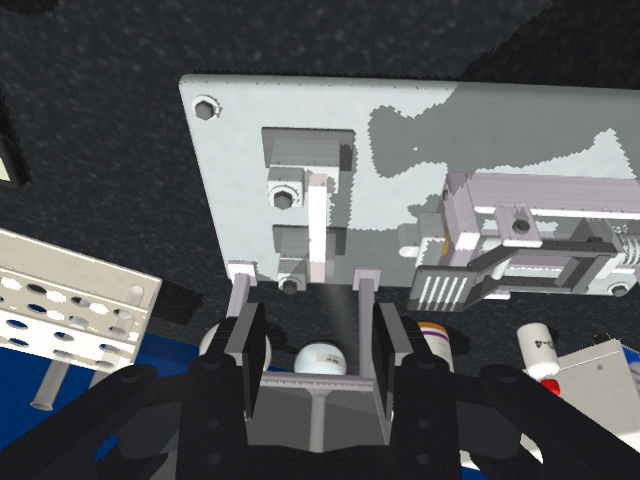

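View pics/w17b.png

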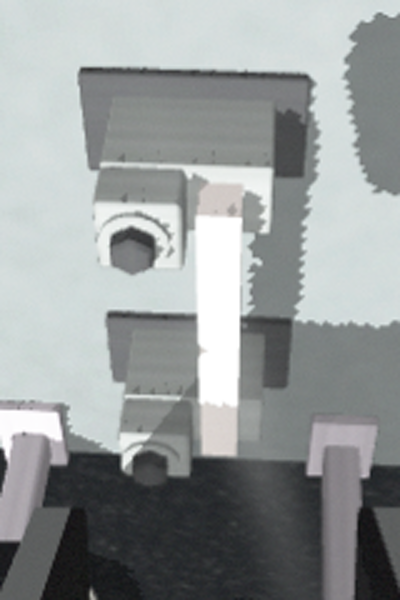

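```bash
python3 - <<'E'
from h import *
s=manip.state()
t=W2T(s['position']); 
plan(T2W([-88,-80,285]),0,8)
R=np.array(s['eef_rot']);Rt=Rz(TY).T@R;print(Rt)
print(Rt.T@np.array([86,-14,0]))
E
```

```text
[[1, -6.3, -1.3, -10.4, 0.0], [1, -6.3, -1.3, -10.4, 0.0], [1, -6.3, -1.3, -10.4, 0.0], [1, -6.3, -1.3, -10.4, 0.0], [1, -6.3, -1.3, -10.4, 0.0], [1, -6.3, -1.3, -10.4, 0.0], [1, -6.3, -1.3, -10.4, 0.0], [1, -6.3, -1.3, -10.4, 0.0]]
step mm 12.208236584936676
[[-8.34345674e-01  9.22878119e-04  5.51240823e-01]
 [-2.89146293e-02  9.98548691e-01 -4.54362840e-02]
 [-5.50482734e-01 -5.38484910e-02 -8.33108096e-01]]
[-71.34892315 -13.90031416  48.04281872]
```

```bash

python3 -m inch '[[[0.3,-5,-1,-9,0],[0.1,-6,-1,-10,0],[0,-6,-1,-10,0],[0,-7,-1,-11,0],[0,-7,-1,-11,0],[0,-7,-2,-11,0],[0,-6,-1,-11,0],[0,-6,-1,-10,0]]]' 30
python3 - <<'E'
from h import *
st();plan(T2W([-2,-94,283]),0,8,0)
f=grab('wrist');save(f,'w18.png')
E
```

```text
t: 24.57
position: [0.5748, -0.1194, 0.2804]
eef_rot: [[-0.733, -0.454, 0.506], [-0.405, 0.89, 0.212], [-0.547, -0.05, -0.836]]
wrist_force: [0.7, 0.5, 0.5]
opening: 0.001
t 24.57 pos [ 0.5748 -0.1194  0.2804] tester [-85.8 -79.  280.4] yaw -151.09 z [ 0.506  0.212 -0.836] F [0.7 0.5 0.5] open 0.001 q [-0.067  0.138 -0.239 -0.39  -0.701 -0.781]
[[0, -8.9, -1.9, 5.5, 0.0], [0, -8.9, -1.9, 5.5, 0.0], [0, -8.9, -1.9, 5.5, 0.0], [0, -8.9, -1.9, 5.5, 0.0], [0, -8.9, -1.9, 5.5, 0.0], [0, -8.9, -1.9, 5.5, 0.0], [0, -8.9, -1.9, 5.5, 0.0], [0, -8.9, -1.9, 5.5, 0.0]]
step mm 10.650886232735393
```

View pics/w18.png

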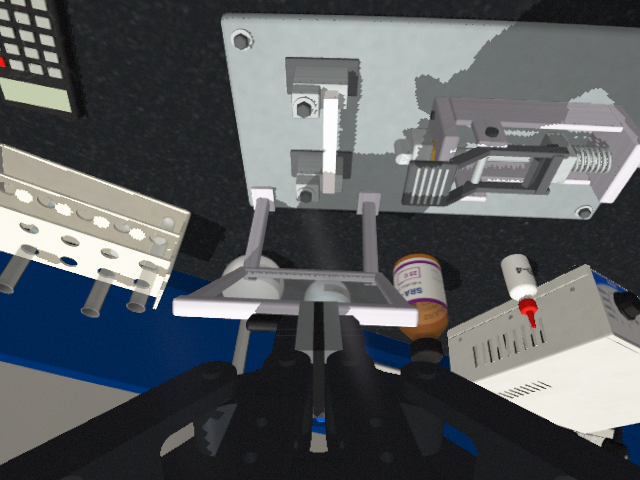

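```bash

python3 -m inch '[[[0,-9,-2,4,0],[0,-9,-2,4,0],[0,-9,-2,5,0],[0,-9,-2,6,0],[0,-9,-2,6,0],[0,-9,-2,6,0],[0,-9,-2,6,0],[0,-9,-2,6,0]]]'
python3 - <<'E'
from h import *
st()
f=grab('wrist');save(f,'w19.png')
E
```

```text
t: 25.28
position: [0.6576, -0.095, 0.2825]
eef_rot: [[-0.734, -0.454, 0.505], [-0.405, 0.89, 0.212], [-0.546, -0.049, -0.836]]
wrist_force: [-0.2, -0.1, 0.2]
opening: 0.001
t 25.28 pos [ 0.6576 -0.095   0.2825] tester [ -0.9 -95.  282.5] yaw -151.12 z [ 0.505  0.212 -0.836] F [-0.2 -0.1  0.2] open 0.001 q [-0.004  0.257 -0.098 -0.338 -0.702 -0.878]
```

View pics/w19.png

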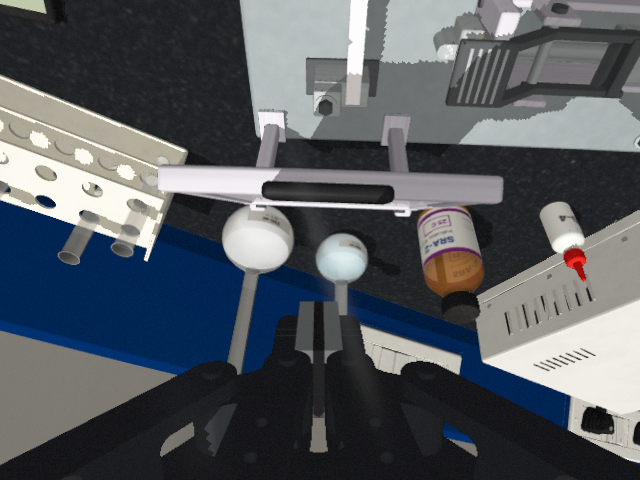

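```bash

python3 -m inch '[[[0,10,0.4,3,0],[0,10,0.4,3,0],[0,9,0.4,4,0],[0,8,0.3,2,0],[0,8,0.3,2,0],[0,8,0.3,2,0],[0,8,0.4,3,0],[0,0,0,0,0]]]'
python3 - <<'E'
from h import *
st()
f=grab('wrist');save(f,'w20.png')
E
```

```text
t: 26.0
position: [0.6186, -0.1144, 0.2322]
eef_rot: [[-0.735, -0.453, 0.504], [-0.403, 0.89, 0.212], [-0.545, -0.048, -0.837]]
wrist_force: [0.4, 0.2, -0.5]
opening: 0.002
t 26.0 pos [ 0.6186 -0.1144  0.2322] tester [-44.5 -94.5 232.2] yaw -151.24 z [ 0.504  0.212 -0.837] F [ 0.4  0.2 -0.5] open 0.002 q [-0.055  0.253 -0.209 -0.424 -0.621 -0.745]
```

View pics/w20.png

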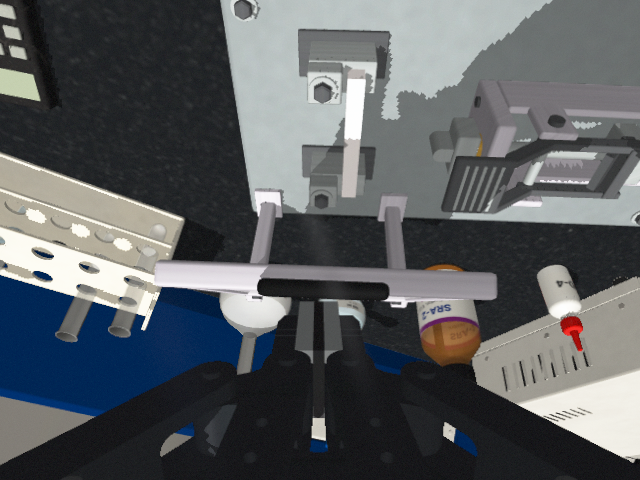

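```bash

python3 -m inch '[[[0,7,0.4,3.5,0],[0,7,0.4,3.5,0],[0,7,0.4,3.5,0],[0,7,0.4,3.5,0],[0,6.5,0.4,5,0],[0,6.5,0.4,5,0],[0,6.5,0.4,5,0],[0,0,0,0,0]]]'
python3 - <<'E'
from h import *
st()
f=grab('wrist');save(f,'w21.png');f=grab('scene');save(f,'s21.png',(240,160,200,150),4)
E
```

```text
t: 26.72
position: [0.5974, -0.1245, 0.1809]
eef_rot: [[-0.736, -0.454, 0.503], [-0.403, 0.89, 0.213], [-0.544, -0.046, -0.838]]
wrist_force: [-0.3, 0.2, 0.0]
opening: -0.0
t 26.72 pos [ 0.5974 -0.1245  0.1809] tester [-68.  -93.8 180.9] yaw -151.27 z [ 0.503  0.213 -0.838] F [-0.3  0.2  0. ] open -0.0 q [-0.094  0.29  -0.274 -0.52  -0.547 -0.607]
```

View pics/w21.png

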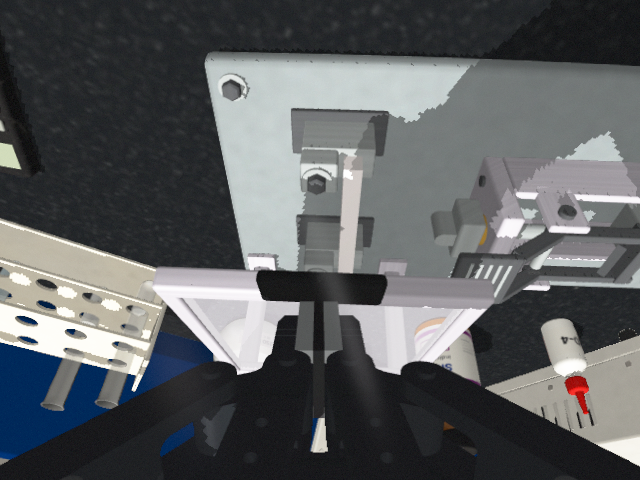

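View pics/s21.png

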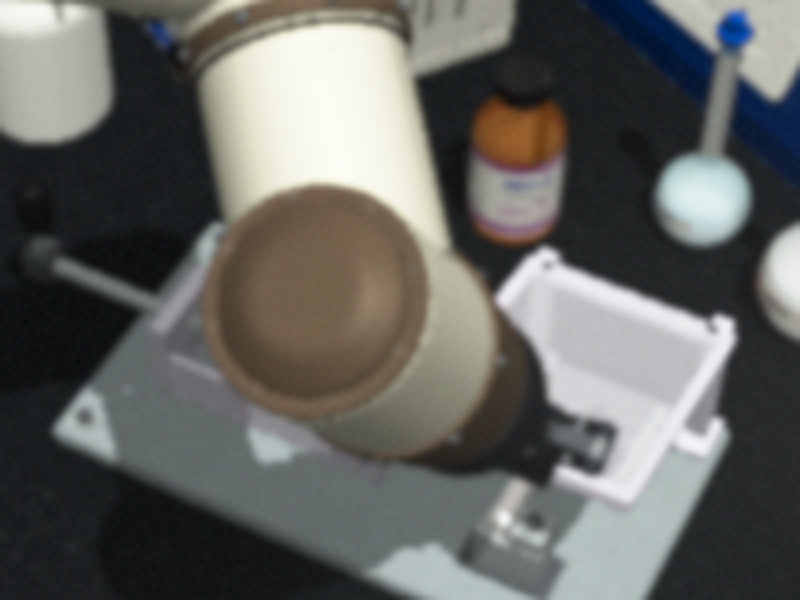

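```bash

python3 -m inch '[[[0,4,0.3,4,0],[0,4,0.3,4.5,0],[0,4,0.3,4.5,0],[0,4,0.3,4.5,0],[0,3.5,0.3,4.5,0],[0,3.5,0.3,4.5,0],[0,2,0.2,3,0],[0,0,0,0,0]]]'
python3 - <<'E'
from h import *
st()
f=grab('wrist');save(f,'w22.png')
E
```

```text
t: 27.48
position: [0.5941, -0.1266, 0.1439]
eef_rot: [[-0.734, -0.454, 0.505], [-0.404, 0.89, 0.212], [-0.545, -0.048, -0.837]]
wrist_force: [0.0, -0.4, -0.4]
opening: -0.001
t 27.48 pos [ 0.5941 -0.1266  0.1439] tester [-71.8 -94.2 143.9] yaw -151.18 z [ 0.505  0.212 -0.837] F [ 0.  -0.4 -0.4] open -0.001 q [-0.112  0.337 -0.294 -0.597 -0.495 -0.506]
```

View pics/w22.png

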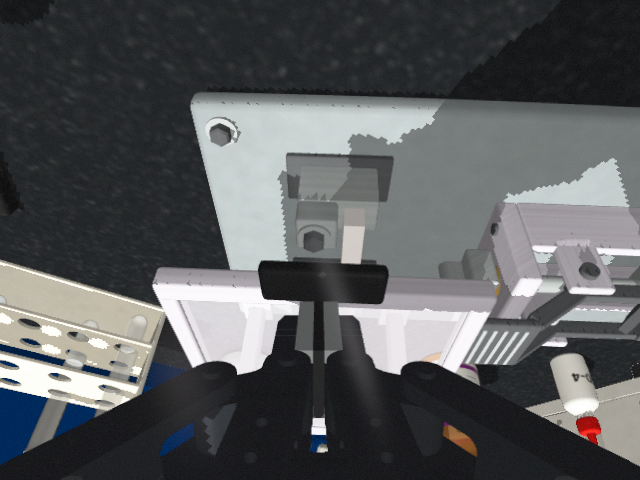

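```bash

python3 -m inch '[[[0,0.6,0,0.9,0],[0,0.6,0,0.9,0],[0,0.6,0,0.9,0],[0,0.6,0,0.9,0],[0,0.6,0,0.9,0],[0,0,0,0,0],[0,0,0,0,0],[0,0,0,0,0]]]'
python3 - <<'E'
from h import *
st()
E
```

```text
t: 28.2
position: [0.5955, -0.1266, 0.1427]
eef_rot: [[-0.73, -0.455, 0.51], [-0.405, 0.889, 0.212], [-0.55, -0.052, -0.834]]
wrist_force: [-5.1, 1.8, 10.5]
opening: -0.0
t 28.2 pos [ 0.5955 -0.1266  0.1427] tester [-70.6 -94.9 142.7] yaw -150.97 z [ 0.51   0.212 -0.834] F [-5.1  1.8 10.5] open -0.0 q [-0.114  0.34  -0.293 -0.608 -0.491 -0.491]
```

```bash

python3 -m inch '[[[0,-3,0,-4,0],[0,-6,-0.5,-8,0],[0,-8,-1,-12,0],[0,-6,-1,-10,0],[0,-4,0,-6,0],[0,0,0,0,0],[0,0,0,0,0],[0,0,0,0,0]]]'
python3 - <<'E'
from h import *
st();plan(T2W([-5,-3.5,185]),0,8,0)
f=grab('wrist');save(f,'w23.png')
f=grab('top');save(f,'t23.png',(230,150,160,150),4)
E
```

```text
t: 28.87
position: [0.5947, -0.1263, 0.1871]
eef_rot: [[-0.734, -0.454, 0.505], [-0.404, 0.89, 0.212], [-0.546, -0.048, -0.837]]
wrist_force: [0.7, 0.2, 0.2]
opening: 0.003
t 28.87 pos [ 0.5947 -0.1263  0.1871] tester [-71.2 -94.3 187.1] yaw -151.16 z [ 0.505  0.212 -0.837] F [0.7 0.2 0.2] open 0.003 q [-0.097  0.278 -0.274 -0.516 -0.556 -0.609]
[[0, -7.1, 11.4, 4.3, 0.0], [0, -7.1, 11.4, 4.3, 0.0], [0, -7.1, 11.4, 4.3, 0.0], [0, -7.1, 11.4, 4.3, 0.0], [0, -7.1, 11.4, 4.3, 0.0], [0, -7.1, 11.4, 4.3, 0.0], [0, -7.1, 11.4, 4.3, 0.0], [0, -7.1, 11.4, 4.3, 0.0]]
step mm 14.044672416900038
```

View pics/w23.png

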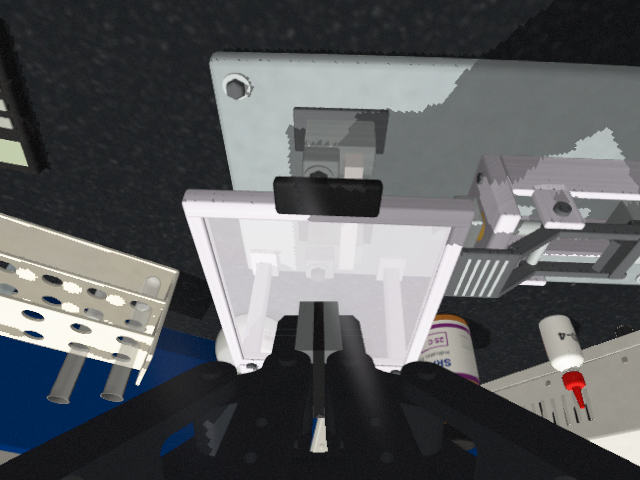

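```bash
python3 - <<'E'
from h import *
np.set_printoptions(precision=1,suppress=True)
f=grab('wrist')
for u,v in [(290,195),(330,198),(370,200),(200,196),(430,208),(240,195),(245,366),(355,175),(352,230)]:
    print((u,v),W2T(pts(f,[[u,v]])[0]))
E
```

```text
(290, 195) [ -77.5 -109.1  118.8]
(330, 198) [-76.2 -93.  118.4]
(370, 200) [-75.1 -76.8 117.5]
(200, 196) [ -69.  -149.1  111.9]
(430, 208) [-68.6 -50.9 114.3]
(240, 195) [ -68.8 -132.   110.3]
(245, 366) [  84.8 -148.7  117.6]
(355, 175) [-41.7 -80.3  62. ]
(352, 230) [-53.  -82.8 113.9]
```

```bash

python3 -m inch '[[[0,-7,11,4,0],[0,-7,11,4,0],[0,-7,11,4,0],[0,-7,12,4,0],[0,-7,12,4,0],[0,-7,12,5,0],[0,-7,12,5,0],[0,-7,11,5,0]]]'
python3 - <<'E'
from h import *
st();plan(T2W([-5,-3.5,135]),0,8,0)
f=grab('wrist');save(f,'w24.png')
E
```

```text
t: 29.68
position: [0.6121, -0.0139, 0.1841]
eef_rot: [[-0.734, -0.454, 0.505], [-0.405, 0.89, 0.212], [-0.546, -0.049, -0.837]]
wrist_force: [-0.6, -0.8, -0.3]
opening: 0.003
t 29.68 pos [ 0.6121 -0.0139  0.1841] tester [ -4.5  -2.  184.1] yaw -151.13 z [ 0.505  0.212 -0.837] F [-0.6 -0.8 -0.3] open 0.003 q [ 0.17   0.265 -0.373 -0.336 -0.384 -0.977]
[[0, 3.4, 0.1, 5.1, 0.0], [0, 3.4, 0.1, 5.1, 0.0], [0, 3.4, 0.1, 5.1, 0.0], [0, 3.4, 0.1, 5.1, 0.0], [0, 3.4, 0.1, 5.1, 0.0], [0, 3.4, 0.1, 5.1, 0.0], [0, 3.4, 0.1, 5.1, 0.0], [0, 3.4, 0.1, 5.1, 0.0]]
step mm 6.1428253125186485
```

View pics/w24.png

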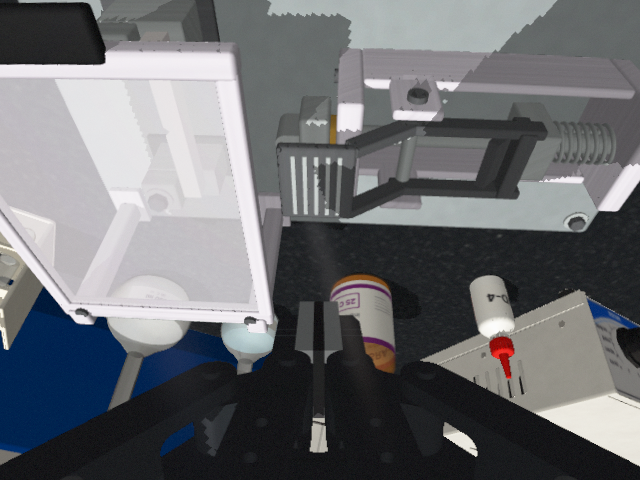

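```bash

python3 -m inch '[[[0,3.4,0,5,0],[0,3.4,0,5,0],[0,3.4,0,5,0],[0,3.4,0,5,0],[0,3.4,0,5,0],[0,3.4,0,5,0],[0,3.4,0,5,0],[0,3.4,0,5,0]]]'
python3 - <<'E'
from h import *
st()
f=grab('wrist');save(f,'w25.png')
E
```

```text
t: 30.4
position: [0.6125, -0.0175, 0.1358]
eef_rot: [[-0.734, -0.454, 0.506], [-0.404, 0.89, 0.212], [-0.546, -0.049, -0.836]]
wrist_force: [-0.1, 0.8, -0.1]
opening: 0.001
t 30.4 pos [ 0.6125 -0.0175  0.1358] tester [ -5.8  -5.4 135.8] yaw -151.14 z [ 0.506  0.212 -0.836] F [-0.1  0.8 -0.1] open 0.001 q [ 0.147  0.337 -0.381 -0.451 -0.316 -0.84 ]
```

View pics/w25.png

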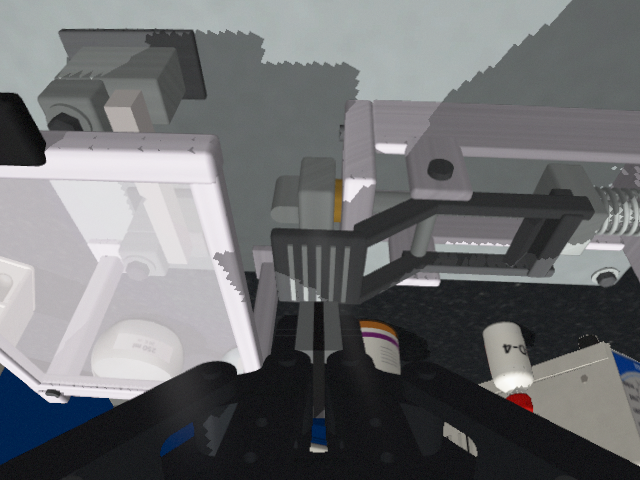

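```bash

python3 -m inch '[[[0,1.4,0.1,2.1,0],[0,1.4,0.1,2.1,0],[0,1.4,0.1,2.1,0],[0,1.4,0.1,2.1,0],[0,1.4,0.1,2.1,0],[0,1.4,0.1,2.1,0],[0,1.4,0.1,2.1,0],[0,0.7,0.1,1.1,0]]]'
python3 - <<'E'
from h import *
st()
f=grab('wrist');save(f,'w26.png')
E
```

```text
t: 31.12
position: [0.6135, -0.0182, 0.1196]
eef_rot: [[-0.731, -0.454, 0.51], [-0.405, 0.89, 0.211], [-0.549, -0.052, -0.834]]
wrist_force: [-7.0, -5.1, 12.8]
opening: 0.003
t 31.12 pos [ 0.6135 -0.0182  0.1196] tester [ -5.2  -6.5 119.6] yaw -150.99 z [ 0.51   0.211 -0.834] F [-7.  -5.1 12.8] open 0.003 q [ 0.137  0.363 -0.379 -0.502 -0.294 -0.778]
```

View pics/w26.png

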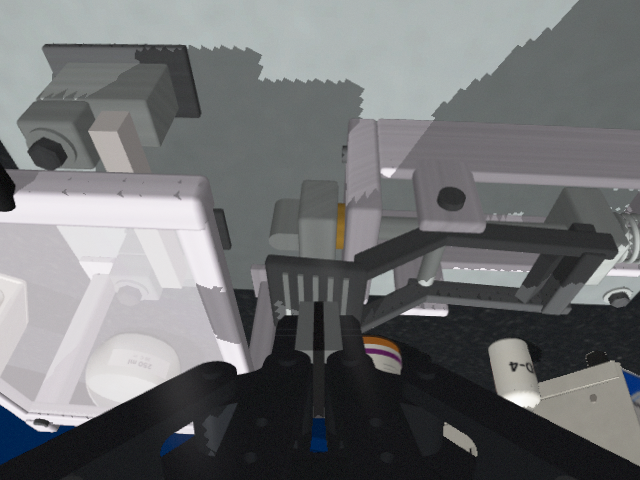

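```bash

python3 -m inch '[[[0,0.5,0,0.8,0],[0,0.5,0,0.8,0],[0,0.5,0,0.8,0],[0,0.5,0,0.8,0],[0,0.5,0,0.8,0],[0,0,0,0,0],[0,0,0,0,0],[0,0,0,0,0]]]'
python3 - <<'E'
from h import *
st()
f=grab('wrist');save(f,'w27.png')
E
```

```text
t: 31.83
position: [0.6145, -0.0185, 0.1143]
eef_rot: [[-0.731, -0.453, 0.511], [-0.405, 0.89, 0.21], [-0.55, -0.053, -0.834]]
wrist_force: [1.8, -3.6, 4.2]
opening: -0.001
t 31.83 pos [ 0.6145 -0.0185  0.1143] tester [ -4.5  -7.2 114.3] yaw -151.01 z [ 0.511  0.21  -0.834] F [ 1.8 -3.6  4.2] open -0.001 q [ 0.135  0.373 -0.377 -0.516 -0.287 -0.761]
```

View pics/w27.png

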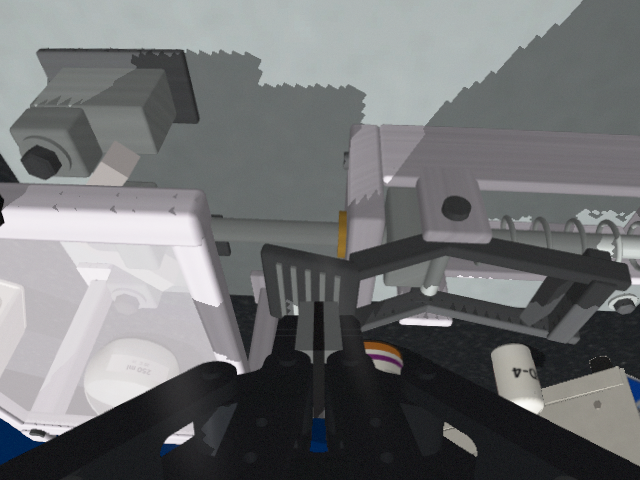

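```bash

python3 -m inch '[[[0,-1,0.5,-2,0],[0,-3,0.5,-5,0],[0,-6,0.5,-9,0],[0,-10,0,-15,0],[0,-14,0,-21,0],[0,-14,0,-21,0],[0,-10,0,-20,0],[0,0,0,-15,0]]]'
python3 - <<'E'
from h import *
st()
f=grab('wrist');save(f,'w28.png')
f=grab('top');save(f,'t28.png')
E
```

```text
t: 32.55
position: [0.5995, -0.0145, 0.2362]
eef_rot: [[-0.733, -0.456, 0.505], [-0.406, 0.889, 0.213], [-0.546, -0.049, -0.836]]
wrist_force: [0.7, -0.3, 0.3]
opening: 0.002
t 32.55 pos [ 0.5995 -0.0145  0.2362] tester [-16.    3.2 236.2] yaw -151.0 z [ 0.505  0.213 -0.836] F [ 0.7 -0.3  0.3] open 0.002 q [ 0.181  0.179 -0.36  -0.262 -0.476 -1.063]
```

View pics/w28.png

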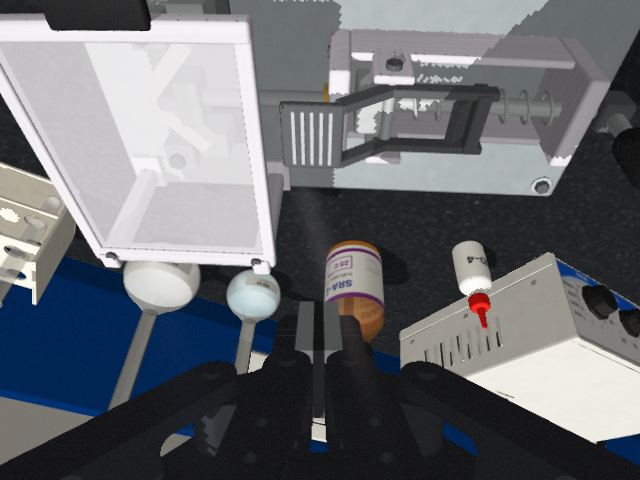

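View pics/t28.png

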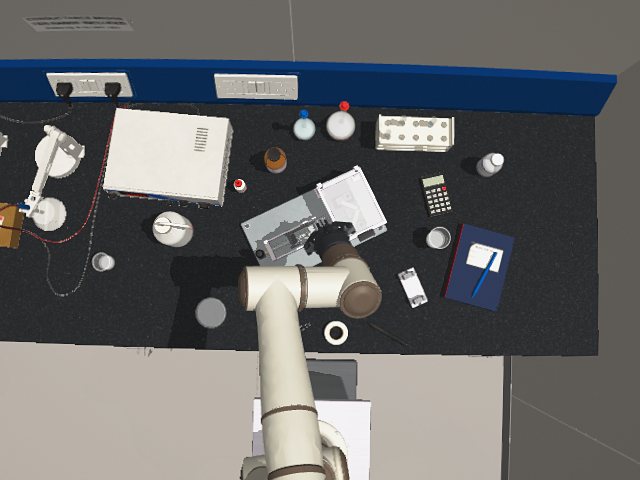

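```bash

python3 -m inch '[[[0,-4,-8,-12,0],[0,-4,-10,-15,0],[0,-4,-10,-15,0],[0,-4,-10,-15,0],[0,-2,-10,-15,0],[0,0,-8,-15,0],[0,0,-4,-12,0],[0,0,0,0,0]]]'
python3 - <<'E'
from h import *
st()
f=grab('wrist');save(f,'w29.png')
tc=np.array([W2T(p) for p in cloud(f)])
m=(tc[:,2]>95)&(tc[:,2]<130)&(tc[:,1]>150)&(tc[:,1]<260)&(abs(tc[:,0])<25)
print('knob',m.sum(),np.round(np.median(tc[m],0),1) if m.any() else '')
m=(tc[:,2]>90)&(tc[:,2]<108)&(abs(tc[:,1]+8)<18)&(abs(tc[:,0])<18);print('paddle',m.sum(),np.round(np.median(tc[m],0),1))
m=(tc[:,2]>114)&(tc[:,2]<130)&(abs(tc[:,1]+95)<20)&(abs(tc[:,0]+74)<10);print('tab',m.sum(),np.round(np.median(tc[m],0),1))
E
```

```text
t: 33.32
position: [0.59, -0.0832, 0.3307]
eef_rot: [[-0.734, -0.453, 0.506], [-0.404, 0.89, 0.212], [-0.546, -0.049, -0.836]]
wrist_force: [0.1, -0.3, 0.5]
opening: 0.0
t 33.32 pos [ 0.59   -0.0832  0.3307] tester [-55.8 -53.7 330.7] yaw -151.17 z [ 0.506  0.212 -0.836] F [ 0.1 -0.3  0.5] open 0.0 q [ 0.027  0.101 -0.187 -0.293 -0.756 -0.952]
knob 825 [ -2.2 164.5 110. ]
paddle 1910 [-1.4 -7.7 97.4]
tab 2129 [-74.7 -94.9 117.9]
```

View pics/w29.png

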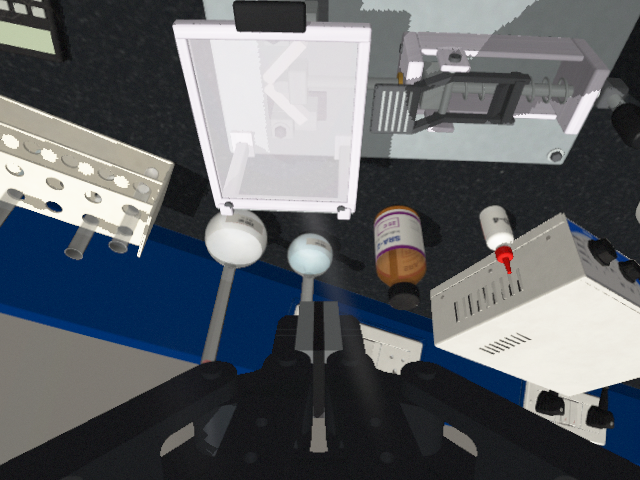

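```bash
python3 -c "
from station import manip
print(manip.job_done(), manip.state()['t'])"
```

```text
the job is handed in; nothing more can be done
the job is handed in; nothing more can be done
```

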